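# Finish the tray tier and snap the key hook onto its knob

### The job

Put the loose lidded bamboo box on top of the two-box tier, lowering it (not dropping it) so that its four feet sit fully in the corner recesses of the lid below; it may go on either way round. Then push the mouth of the steel snap hook onto the neck under the box's knob until the sprung latch flips shut behind the neck, and leave the hook lying flat on that lid pointing along the lid's length, its wooden grip over the lid. Keep the box level, and do not disturb the coin tin, the bicycle bell, the paperweight or the reading glasses.

Things in the scene. Friction and masses are not known exactly. Their poses are not given: they have to be found in the camera images.
- tier_top (a point): Two-box bamboo tier, fixed, 170 mm long (x), 100 wide (y), 90 high. Point: centre of its top lid's upper face, z up. Four square recesses, 22 mm wide, 6 deep, bevelled, at x +-70, y +-36 mm. The loose box is home when its knob's centre is 75 mm above this point, over it, long sides parallel; it stands some 6 mm higher when its feet are not in the recesses.
- tray_knob (a point): Loose lidded bamboo box, alike, 0.35-0.7 kg, standing on the table: 170 mm long (x), 100 wide (y). Point: centre of the knob's head in the middle of its lid, a wooden block 30 mm square, 18 high, to be gripped from above across either pair of sides. Feet 18 mm across, 8 high, at x +-70, y +-36 mm, with 2 mm play each way in the recesses; their undersides are 81 mm below the point.
- tray_neck (a point): The steel neck under the knob's head, round, 10 mm diameter. Point: on its axis where it leaves the lid's upper face, 33 mm below the head's centre; axes of the box. The head's underside is 24 mm above the point. The head is too wide to go through the hook: the neck enters only through the mouth.
- hook_grip (a point): Steel snap hook lying flat on the table, about 0.17 kg, 12 mm thick, 40 wide, from 26 mm behind (-x) to 93 ahead (+x, mouth end) of this point. Point: centre of the wooden grip standing on its shank, 29 mm above the hook's underside; grip 44 mm long (x), 14 thick (y), 34 high: grip it from above across the 14. Push it along +x, on the lid or a few mm above it.
- hook_throat (a point): Where the neck's axis is with the hook fully home: 53 mm ahead (+x) of the grip's centre, 6 mm above the hook's underside; axes of the grip. Throat 20 mm wide (y +-10), end wall 5 mm behind the point, flared lips ending 40 mm ahead. The latch bar crosses 27 to 32 mm ahead and swings inward only; it flips shut once the neck's axis is within about 4 mm of the point.
- latch (a joint): The hook's latch: 0 rad is shut across the mouth (it springs back there by itself), up to 1.5 rad swung inward. The neck pushes it open with about 1 to 4 N.
- coin_tin: Bystander: red plastic coin tin with a ribbed twist cap, 66 mm diameter, 105 mm high, close beside the tier; origin at the centre of its underside. Do not disturb.
- paperweight: Bystander: green glass dome paperweight, 70 mm diameter, 45 mm high; origin at the centre of its underside. Do not disturb.
- glasses: Bystander: folded tortoiseshell reading glasses, 136 mm long (x), 30 mm deep, 38 mm high; origin under their middle. Do not disturb.
- bell: Bystander: chrome bicycle bell, a dome 56 mm across and 37 mm high, close behind the hook's tail; origin at the centre of its underside. Do not disturb.
Not all that is in view belongs to the job. Leave any blue look-alike of the part that bears hook_grip alone.

How it is judged:
By the outcome, as a careful person would: the job done as asked, in the order asked, and still so for the second after the job is handed in, with the robot touching nothing.
It also fails if it takes over 61 s, if anything falls off the work surface, if the arm or the gripper's body presses on something with over 40 N, if the wrist force passes 120 N, or if a joint passes its speed limit or range.

### The arm

A 6-joint arm with a two-finger parallel gripper is mounted at the origin on the work surface. World frame = base frame: x ahead of the robot, y to its left, z up, the work surface at z = 0. Lengths are in mm, angles in degrees, forces in N, time in s.
With the tool pointing down it reaches from about 350 to 850 mm from the base axis. Payload 8.1 kg.
Tool frame: the origin (TCP) lies at the very end of the fingers, on their centre line; the grasp point (between the pads) lies 19 mm behind it (r.grip_depth is the distance from the TCP to the grasp point, in mm); z points along the fingers, y is the direction in which the jaws open and shut (so a half turn about z gives the same grasp; the last joint's range is limited). The gripper opens to 85 mm and grips with 20 to 120 N. Pads are 22 mm wide; open, the fingers measure 114 mm over their backs; the gripper's body (76 mm by 85 mm) begins 54 mm behind the grasp point. The pads swing forward as they close: fully open they stand 13 mm farther back than shut.
Start: joints at [-82.013, 7.471, 85.268, -0, 87.261, -4.893], TCP at [133.767, -584.903, 231.292] pointing down, gripper open.
Joint ranges: [-169.43, 169.43], [-51.17, 129.36], [1.28, 143.12], [-76.62, 256.62], [0, 156.53], [-152.29, 152.29]. Speed limits (degrees/s): [136.94, 136.94, 159.86, 180, 180, 180].

### API

Orientations are given as [roll, pitch, yaw] about the fixed x, y, z axes, in that order (R = Rz(yaw) Ry(pitch) Rx(roll)).
In Python, from bench import status, viewer, hand_in, r gives the robot as it stands.
- The arm moves only by the shell command python3 -m crank 'ROWS' [OPENING] [FORCE]. ROWS is a JSON object of lists of equal length, an entry for each row: "slide": the shift along the tool's x, y, z in m, a list of three; "twist": the turn about the tool's z in rad. A call has 1 to 8 rows; each row shifts and turns the commanded pose from where the row before left it, along the tool's axes as they then stand; what a row does not reach is not made up. A row lasts 1/10 s, in which the tool goes at most 50 mm and 8.59 degrees, less where a joint would pass 70% of its speed; a pose out of reach is approached as far as the arm can. A call with a gripper value outside its range is refused whole. OPENING is the closure, from 0 (fully open) to 1 (shut), set as the call begins (- or left out, the last holds). The fingers move at their own pace and stop on an object; FORCE is the grip in N (left out, the last holds). Time passes only in rows, so rows that do not move let the fingers close. It gives the time, the measured TCP pose, the force and the opening at its end, in the units of the state.
- status.sense(): the state, without advancing time (a new reading comes with each control period).
- viewer.snapshot(name): name is "scene" or "side" or "wrist"; returns a dict with "img" (400x640x3 uint8, red, green, blue), "fx", "fy", "cx", "cy" (pixels), "R" (3x3) and "t" (3): a world point X has camera coordinates R X + t; the wrist camera has in their place "hand_eye" (4x4, takes a point from camera to tool coordinates, whose origin is the TCP and whose axes are the flange's). Camera axes: x right, y down, z forward; pixel columns grow to the right and rows downward; lengths in mm; the calibration is good to about 2 mm. A picture is of the moment at which its call begins: read the wrist's pose just before it. There is no depth.
- hand_in(): hands the job in, once; it reports no verdict.
The state is a dict: "time": time; "joint_pos": joint angles; "qd": joint speeds; "joint_efforts": joint torques, N m; "tool_pos": TCP position; "tcp_rot": TCP orientation; "ft_force": force on the tool from outside, world axes, zero at the start; "wrist_torque": the same for the moment, N m; "finger_gap": finger opening in mm.
Only numpy, scipy, OpenCV 4.12 (cv2) and the standard library are available. Lean on these libraries where they do the work, as an engineer would, in place of code of your own. Each camera call takes 0.05 s, during which the arm holds its last target.

## Working session

There is one attempt and no reset: what is moved stays moved. The work goes in short steps, Python scripts to look and compute and a shell command to move; the robot and the scene stay as the last step left them, time stands still between calls to the robot, and variables do not carry over. Pictures are saved under pics/ and viewed, and the job is handed in when it is done.

```bash
ls -la; mkdir -p pics; python3 - <<'E'
from bench import status, viewer, r
import cv2
print(status.sense())
for n in ("scene","side","wrist"):
    s=viewer.snapshot(n)
    cv2.imwrite(f"pics/{n}0.png",s["img"][:,:,::-1])
    print(n,{k:v for k,v in s.items() if k!="img"})
E
```

```text
total 12
drwxr-xr-x  3 agent agent 4096 Dec  6 22:23 .
drwxr-xr-x 23 root  root  4096 Dec  6 22:23 ..
drwxr-xr-x  2 agent agent 4096 Dec  6 22:23 pics
{'time': 0.0, 'joint_pos': array([-8.20132444e+01,  7.51432852e+00,  8.53290090e+01,  1.40849458e-03,
        8.72609878e+01, -4.89228233e+00]), 'qd': array([ 0.00030683,  0.0277264 ,  0.06712583,  0.06205967,  0.03240248,
       -0.0668285 ]), 'joint_efforts': array([-1.61345361e-03, -5.69400465e+01, -5.00561607e+01, -3.78219547e-04,
        1.48336584e-02, -6.24578934e-05]), 'tool_pos': array([ 133.69909361, -584.3589698 ,  230.25514221]), 'tcp_rot': array([-1.79896175e+02, -1.02987721e-02,  1.28789601e+01]), 'ft_force': array([ 0.26436819,  0.89461955, -0.88924787]), 'wrist_torque': array([ 0.00862973,  0.02654588, -0.00359714]), 'finger_gap': 85.46991133344056}
scene {'fx': 466.2922798650485, 'fy': 466.2922798650485, 'cx': 315.7577792496568, 'cy': 208.16660971944324, 'R': array([[ 0.41887333,  0.908006  , -0.00838064],
       [ 0.79298185, -0.37027686, -0.4838128 ],
       [-0.44240808,  0.19601059, -0.87513138]]), 't': array([-275.67922872, -394.18800162, 1645.8903769 ])}
side {'fx': 519.7781750272326, 'fy': 519.7781750272326, 'cx': 318.0875102375319, 'cy': 193.68517742193663, 'R': array([[-0.71962296, -0.69435593, -0.00355368],
       [-0.45167993,  0.47199101, -0.75710615],
       [ 0.52737845, -0.54322585, -0.65328221]]), 't': array([ 452.82550704,  274.32335293, 1350.40140596])}
wrist {'fx': 303.6989858285383, 'fy': 303.6989858285383, 'cx': 322.28258735903, 'cy': 201.32833784166098, 'hand_eye': array([[-7.69689971e-04, -9.60897082e-01, -2.76904687e-01,
         7.06125808e+01],
       [ 9.99999106e-01, -4.36913454e-04, -1.26346876e-03,
        -3.13995957e-01],
       [ 1.09308006e-03, -2.76905412e-01,  9.60896560e-01,
        -1.42798552e+02],
       [ 0.00000000e+00,  0.00000000e+00,  0.00000000e+00,
         1.00000000e+00]])}
```

View pics/scene0.png

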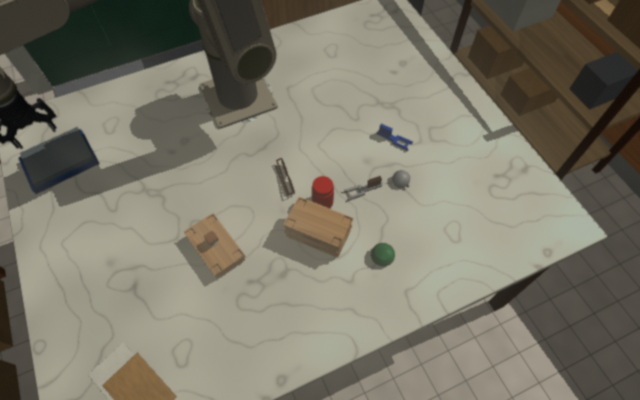

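View pics/side0.png

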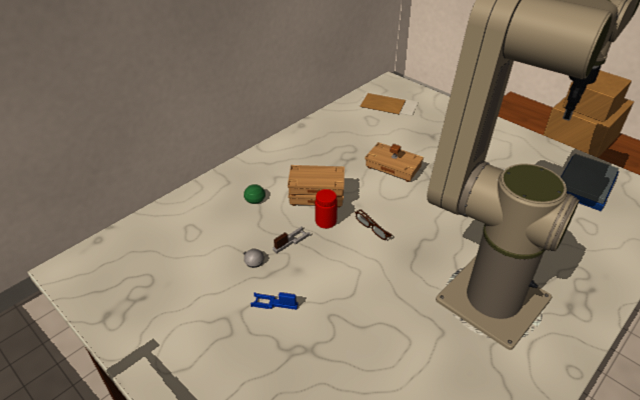

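View pics/wrist0.png

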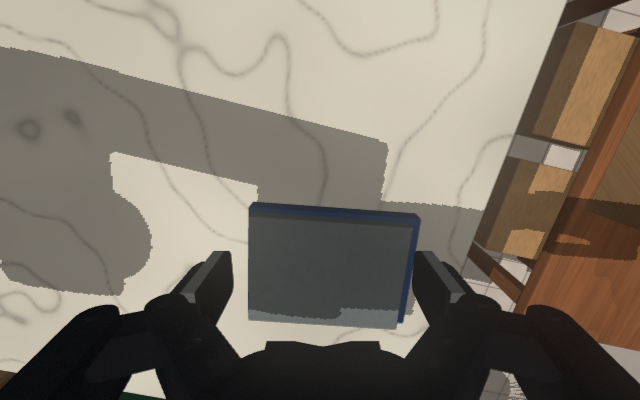

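The scene view shows the loose box near (213,243), the tier at (318,225), tin (322,190), hook (362,188) with its grip at (374,182), bell (401,179), glasses (284,178), and the blue look-alike at (394,136). I'll enlarge crops for measuring.

```bash
python3 - <<'E'
import cv2
a=cv2.imread("pics/scene0.png")[140:290,170:430]; cv2.imwrite("pics/sc_c.png",cv2.resize(a,(780,450),interpolation=cv2.INTER_CUBIC))
a=cv2.imread("pics/side0.png")[130:280,220:440]; cv2.imwrite("pics/si_c.png",cv2.resize(a,(792,540),interpolation=cv2.INTER_CUBIC))
E
```

```text
(no output)
```

View pics/sc_c.png

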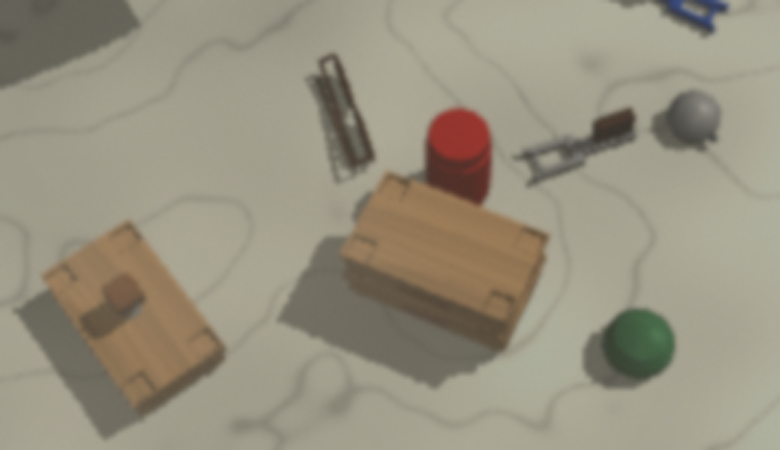

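View pics/si_c.png

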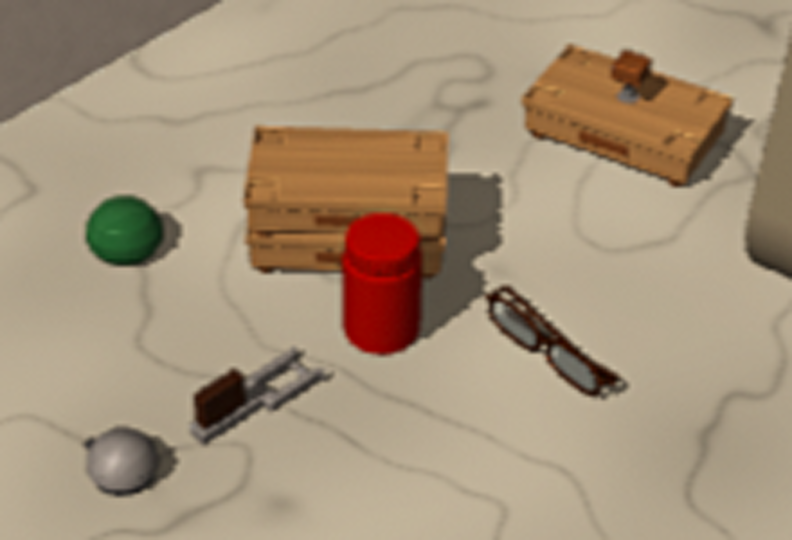

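```bash
cat > h.py <<'E'
import numpy as np
from scipy.optimize import least_squares
from scipy.spatial.transform import Rotation as Ro
from bench import status, viewer, r
import cv2
def T(s):
    M=np.eye(4); M[:3,:3]=Ro.from_euler('xyz',s['tcp_rot'],degrees=True).as_matrix(); M[:3,3]=s['tool_pos']; return M
def cam(name,save=None):
    st=status.sense(); s=viewer.snapshot(name)
    if save: cv2.imwrite(f"pics/{save}.png",s["img"][:,:,::-1])
    if name=="wrist":
        M=np.linalg.inv(T(st)@s["hand_eye"]); R,t=M[:3,:3],M[:3,3]
    else: R,t=s["R"],s["t"]
    return dict(K=np.array([[s["fx"],0,s["cx"]],[0,s["fy"],s["cy"]],[0,0,1]]),R=np.array(R),t=np.array(t),img=s["img"],st=st)
def proj(c,X):
    X=np.atleast_2d(X); p=(c["R"]@X.T).T+c["t"]; p=p@c["K"].T; return p[:,:2]/p[:,2:]
def ray(c,uv,z):
    d=c["R"].T@np.linalg.inv(c["K"])@np.array([uv[0],uv[1],1.]); o=-c["R"].T@c["t"]; return o+d*(z-o[2])/d[2]
def fit(obs,x0,fz=True):
    # obs: list (cam, pts_local Nx3, uv Nx2); x=(x,y,yaw deg[,z])
    def f(x):
        Rz=Ro.from_euler('z',x[2],degrees=True).as_matrix(); o=[x[0],x[1],x[3] if len(x)>3 else 0]
        return np.concatenate([(proj(c,P@Rz.T+o)-uv).ravel() for c,P,uv in obs])
    s=least_squares(f,x0,loss='soft_l1'); return s.x,s.fun.reshape(-1,2)
def fmt(s): return "t %.2f tcp %s rot %s F %s gap %.1f"%(s['time'],np.round(s['tool_pos'],1),np.round(s['tcp_rot'],2),np.round(s['ft_force'],1),s['finger_gap'])
def grid(img,x0,y0,w,h,s,name):
    a=cv2.resize(img[y0:y0+h,x0:x0+w,::-1],None,fx=s,fy=s,interpolation=cv2.INTER_CUBIC); cv2.imwrite(f"pics/{name}.png",a)
E
python3 - <<'E'
from h import *
sc=cam("scene");si=cam("side")
A=lambda L:(np.array(L,float)+.5)/3-.5+[170,140]
B=lambda L:(np.array(L,float)+.5)/3.6-.5+[220,130]
print('tray scene lid',[ray(sc,p,48)[:2].round(0) for p in A([(43,275),(130,221),(223,345),(140,402)])], 'knob',ray(sc,A([(122,290)])[0],90).round())
print('tray side lid',[ray(si,p,48)[:2].round(0) for p in B([(573,46),(733,100),(687,155),(524,98)])],'knob',ray(si,B([(632,60)])[0],90).round())
print('tier scene',[ray(sc,p,90)[:2].round(0) for p in A([(388,174),(548,237),(508,315),(342,255)])])
print('tier side',[ray(si,p,90)[:2].round(0) for p in B([(256,127),(446,132),(443,208),(247,202)])])
print('hook scene tail/lip/lip/griptop',[ray(sc,p,z)[:2].round(0) for p,z in zip(A([(633,140),(517,155),(528,183),(613,118)]),(8,12,12,46))])
print('hook side',[ray(si,p,z)[:2].round(0) for p,z in zip(B([(200,437),(297,352),(328,374),(219,383)]),(8,12,12,46))])
print('tin',ray(sc,A([(459,135)])[0],105).round(),ray(si,B([(383,238)])[0],105).round())
print('bell',ray(sc,A([(694,117)])[0],25).round(),ray(si,B([(122,460)])[0],25).round())
print('gl',[ray(sc,p,20)[:2].round(0) for p in A([(330,60),(365,162)])])
E
```

```text
tray scene lid [array([ 459., -324.]), array([ 438., -229.]), array([ 600., -193.]), array([ 621., -281.])] knob [ 529. -259.   90.]
tray side lid [array([ 617., -291.]), array([ 455., -325.]), array([ 437., -229.]), array([ 597., -194.])] knob [ 528. -262.   90.]
tier scene [array([519.,  12.]), array([645., 120.]), array([701.,  51.]), array([581., -62.])]
tier side [array([705.,  45.]), array([580., -64.]), array([513.,  14.]), array([636., 121.])]
hook scene tail/lip/lip/griptop [array([545., 275.]), array([512., 157.]), array([547., 152.]), array([532., 254.])]
hook side [array([527., 280.]), array([537., 163.]), array([501., 164.]), array([531., 254.])]
tin [517.  88. 105.] [511.  89. 105.]
bell [555. 339.  25.] [541. 348.  25.]
gl [array([326.,  26.]), array([458.,  10.])]
```

```bash
cat >> h.py <<'E'
def go(x,y,z,yaw,st=None,half=True):
    st=st or status.sense(); M=T(st); d=M[:3,:3].T@(np.array([x,y,z])-M[:3,3])
    cy=st['tcp_rot'][2]; dy=(yaw-cy+180)%360-180
    if half: dy=(dy+90)%180-90
    print(fmt(st)); print("slide total (m, tool)",np.round(d/1000,4),"twist rad",round(np.radians(-dy),4),"j6",st['joint_pos'][5].round(1))
E
python3 - <<'E'
from h import *
sc=cam("scene");si=cam("side")
A=lambda L:(np.array(L,float)+.5)/3-.5+[170,140]
B=lambda L:(np.array(L,float)+.5)/3.6-.5+[220,130]
q=lambda z:np.array([[-85,-50,z],[-85,50,z],[85,50,z],[85,-50,z.__float__()]])
k=np.array([[0,0,90.]])
x,f=fit([(sc,q(48),A([(43,275),(130,221),(223,345),(140,402)])),(si,q(48),B([(733,100),(687,155),(524,98),(573,46)])),(sc,k,A([(122,290)])),(si,k,B([(632,60)]))],[528,-260,12]);print('tray',x.round(1),f.round(1).tolist())
x,f=fit([(sc,q(90),A([(342,255),(388,174),(548,237),(508,315)])),(si,q(90),B([(446,132),(443,208),(247,202),(256,127)]))],[610,28,41]);print('tier',x.round(1),f.round(1).tolist())
h=np.array([[-26,0,8],[93,-16,12],[93,16,12],[0,0,46.]])
x,f=fit([(sc,h,A([(633,140),(517,155),(528,183),(613,118)])),(si,h[1:],B([(328,374),(297,352),(219,383)]))],[531,254,-94]);print('hook',x.round(1),f.round(1).tolist())
go(500,-270,260,12)
E
```

```text
tray [ 528.  -258.7   12.6] [[-1.0, -0.6], [-0.1, -1.3], [0.6, -0.1], [-2.5, 1.5], [-0.1, -0.2], [0.5, 0.5], [-1.2, -0.1], [-1.4, -0.4], [-0.1, -0.3], [-0.5, 0.5]]
tier [610.4  29.6  41. ] [[-0.9, -0.3], [-0.9, -1.6], [0.6, -1.4], [0.0, 2.5], [0.1, 0.1], [0.4, -0.5], [-1.7, -0.6], [-1.1, -0.1]]
hook [534.2 251.7 -96.4] [[-0.4, -2.2], [0.7, -1.6], [0.6, -2.4], [-0.3, 0.9], [-1.0, -1.7], [0.8, -1.4], [-0.2, -0.8]]
t 0.35 tcp [ 133.7 -584.8  231. ] rot [-179.98   -0.     12.88] F [-0.3 -0.1 -0.4] gap 85.6
slide total (m, tool) [ 0.4272 -0.2252 -0.0289] twist rad 0.0154 j6 -4.9
```

```bash
python3 -m crank '{"slide":[[0.04,-0.021,-0.004],[0.04,-0.021,-0.004],[0.04,-0.021,-0.004],[0.04,-0.021,-0.004],[0.04,-0.021,-0.004],[0.04,-0.021,-0.004],[0.04,-0.021,0],[0.04,-0.021,0]],"twist":[0,0,0,0,0,0,0,0]}' && python3 -m crank '{"slide":[[0.04,-0.021,0],[0.04,-0.021,0],[0.027,-0.015,0],[0,0,0],[0,0,0]],"twist":[0,0,0,0,0]}'; python3 - <<'E'
from h import *
c=cam("wrist","w1"); print(fmt(c['st']))
x=[528,-258.7,12.6]
Rz=Ro.from_euler('z',x[2],degrees=True).as_matrix()
P=np.array([[a*85,b*50,48] for a,b in((-1,-1),(-1,1),(1,1),(1,-1))]+[[a*15,b*15,90] for a,b in((-1,-1),(-1,1),(1,1),(1,-1))])
print(proj(c,P@Rz.T+[x[0],x[1],0]).round(1).tolist())
E
```

```text
time: 1.15
tool_pos: [409.5, -348.5, 255.8]
tcp_rot: [179.9, -0.0, 12.9]
ft_force: [-0.4, -0.7, -0.2]
finger_gap: 85.2
time: 1.65
tool_pos: [500.1, -269.9, 255.1]
tcp_rot: [-180.0, 0.0, 13.0]
ft_force: [-0.2, -0.5, 0.3]
finger_gap: 85.4
t 1.65 tcp [ 500.1 -269.9  255.1] rot [-1.800e+02  3.000e-02  1.298e+01] F [-0.2 -0.5  0.3] gap 85.4
[[359.6, 221.1], [277.7, 220.7], [272.2, 70.3], [366.0, 70.9], [333.0, 170.5], [303.7, 170.3], [303.4, 140.6], [333.4, 140.8]]
```

View pics/w1.png

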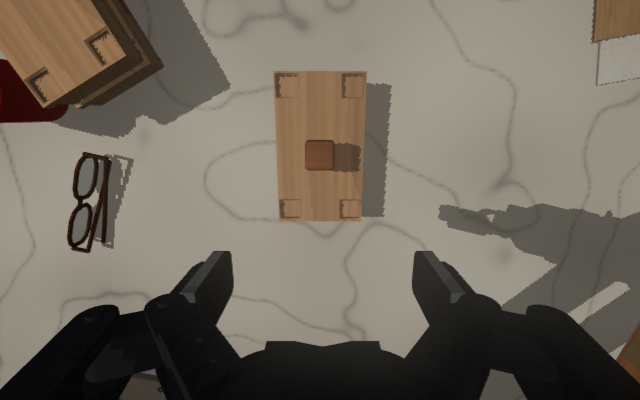

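```bash
python3 - <<'E'
import cv2
a=cv2.imread("pics/w1.png")
cv2.imwrite("pics/w1c.png",cv2.resize(a[55:235,255:390],None,fx=3.3,fy=3.3,interpolation=cv2.INTER_CUBIC))
E
```

```text
(no output)
```

View pics/w1c.png

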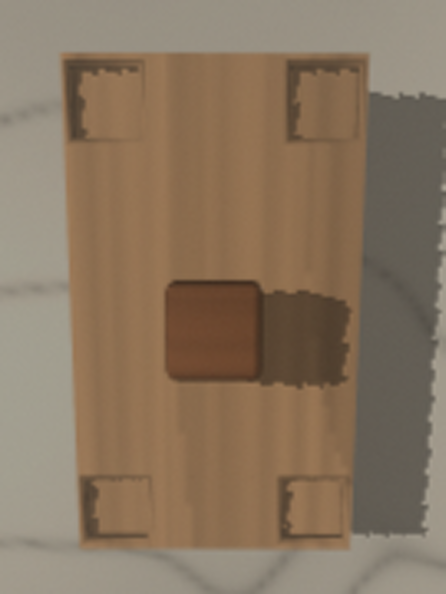

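```bash
python3 - <<'E'
from h import *
c=cam("wrist"); C=lambda L:(np.array(L,float)+.5)/3.3-.5+[255,55]
P=np.array([[a*85,b*50,48.] for a,b in((1,1),(1,-1),(-1,-1),(-1,1))])
K=np.array([[a*14.5,b*14.5,90.] for a,b in((1,1),(1,-1),(-1,-1),(-1,1))])
x,f=fit([(c,P,C([(61,53),(369,53),(349,548),(81,548)]))],[528,-259,12.6]);print(x.round(2),f.round(1).tolist())
x,f=fit([(c,K,C([(165,281),(262,281),(262,381),(165,381)]))],[528,-259,12.6]);print(x.round(2),f.round(1).tolist())
go(527.5,-260,62,12.7)
E
```

```text
[ 527.78 -260.51   12.77] [[-0.2, -0.2], [0.2, -0.0], [0.4, 0.2], [-0.3, 0.1]]
[ 528.37 -260.28   12.77] [[0.2, 0.7], [-0.2, 0.7], [-0.5, -0.8], [0.6, -0.8]]
t 1.75 tcp [ 499.3 -271.   255.3] rot [1.7999e+02 3.0000e-02 1.2840e+01] F [-0.1 -0.1 -0.1] gap 85.5
slide total (m, tool) [ 0.0301 -0.0045  0.1932] twist rad 0.0025 j6 43.5
```

```bash
python3 -m crank '{"slide":[[0.01,-0.0015,0.02],[0.01,-0.001,0.04],[0.0096,-0.001,0.04],[0,0,0.04],[0,0,0.03],[0,0,0.015],[0,0,0.0075],[0,0,0]],"twist":[0,0,0,0,0,0,0,0]}' && python3 -m crank '{"slide":[[0,0,0],[0,0,0],[0,0,0],[0,0,0],[0,0,0],[0,0,0]],"twist":[0,0,0,0,0,0]}' 1 90; python3 - <<'E'
from h import *
c=cam("wrist","w2"); print(fmt(c['st']))
E
```

```text
time: 2.55
tool_pos: [527.6, -261.0, 62.9]
tcp_rot: [-180.0, 0.0, 12.8]
ft_force: [0.3, -0.3, -0.7]
finger_gap: 85.7
time: 3.15
tool_pos: [528.5, -260.5, 64.1]
tcp_rot: [180.0, -0.1, 12.9]
ft_force: [-1.5, 1.8, 5.6]
finger_gap: 28.3
t 3.15 tcp [ 528.5 -260.5   64.1] rot [ 1.7995e+02 -6.0000e-02  1.2890e+01] F [-1.5  1.8  5.6] gap 28.3
```

View pics/w2.png

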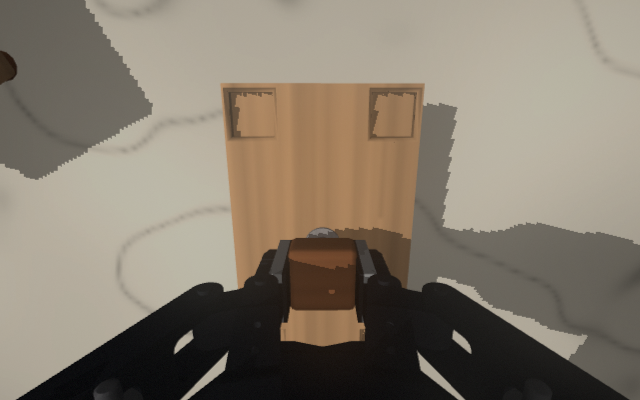

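The wrist view shows the knob held between both pads near (322,270). I'll lift gently.

```bash
python3 -m crank '{"slide":[[0,0,-0.003],[0,0,-0.008],[0,0,-0.012],[0,0,-0.02],[0,0,-0.02],[0,0,-0.025],[0,0,-0.025],[0,0,-0.02]],"twist":[0,0,0,0,0,0,0,0]}';  python3 - <<'E'
from h import *
c=cam("side","s2")
s=status.sense();print(fmt(s),s['wrist_torque'])
grid(c['img'],280,80,220,160,3.6,"s2c")
go(596,-179,235,12.9)
E
```

```text
time: 4.0
tool_pos: [528.2, -260.6, 198.3]
tcp_rot: [179.9, -0.1, 12.9]
ft_force: [0.4, -0.5, -5.6]
finger_gap: 28.5
t 4.05 tcp [ 529.7 -261.4  202.3] rot [179.73  -0.28  12.88] F [ 1.7 -0.9 -1.9] gap 28.7 [-0.10730809 -0.19936444  0.00419372]
t 4.05 tcp [ 529.7 -261.4  202.3] rot [179.73  -0.28  12.88] F [ 1.7 -0.9 -1.9] gap 28.7
slide total (m, tool) [ 0.0832 -0.0654 -0.0326] twist rad -0.0003 j6 45.9
```

View pics/s2c.png

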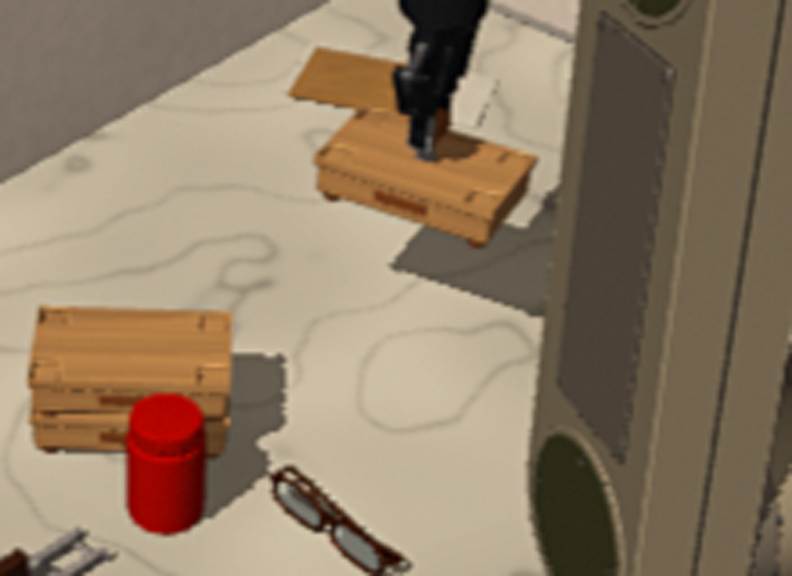

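The side view shows the box hanging level, well clear of the table. Next I move it beside the tier so the wrist camera can see the tier's recesses.

```bash
python3 -m crank '{"slide":[[0.01,-0.008,-0.005],[0.02,-0.016,-0.01],[0.02,-0.016,-0.01],[0.02,-0.016,-0.008],[0.011,-0.008,0],[0,0,0],[0,0,0],[0,0,0]],"twist":[0,0,0,0,0,0,0,0]}';  python3 - <<'E'
from h import *
c=cam("wrist","w3"); print(fmt(c['st']))
x=[610.4,29.6,41.]
Rz=Ro.from_euler('z',x[2],degrees=True).as_matrix()
P=np.array([[a*85,b*50,90] for a,b in((-1,-1),(-1,1),(1,1),(1,-1))])
print(proj(c,P@Rz.T+[x[0],x[1],0]).round(1).tolist())
E
```

```text
time: 4.85
tool_pos: [591.8, -180.4, 227.6]
tcp_rot: [-180.0, 0.1, 12.8]
ft_force: [-0.6, -0.1, -5.5]
finger_gap: 28.6
t 4.85 tcp [ 591.8 -180.4  227.6] rot [-1.7996e+02  1.1000e-01  1.2840e+01] F [-0.6 -0.1 -5.5] gap 28.6
[[199.2, 176.9], [115.1, 224.0], [-13.3, 57.7], [78.1, -6.6]]
```

View pics/w3.png

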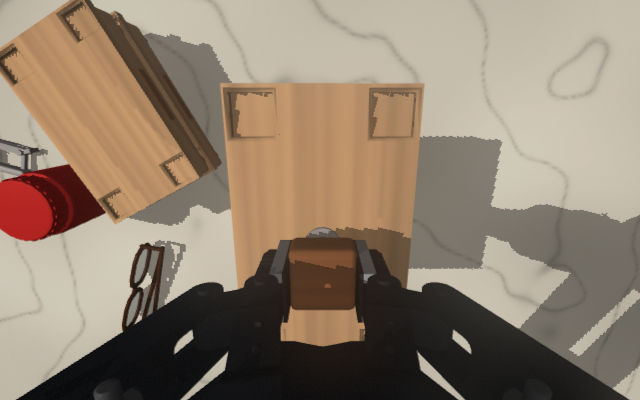

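```bash
python3 - <<'E'
import cv2
a=cv2.imread("pics/w3.png")
b=cv2.resize(a[0:120,0:130],None,fx=4.5,fy=4.5,interpolation=cv2.INTER_CUBIC)
cv2.imwrite("pics/w3a.png",b)
b=cv2.resize(a[135:235,85:235],None,fx=5,fy=5,interpolation=cv2.INTER_CUBIC)
cv2.imwrite("pics/w3b.png",b)
E
```

```text
(no output)
```

View pics/w3a.png

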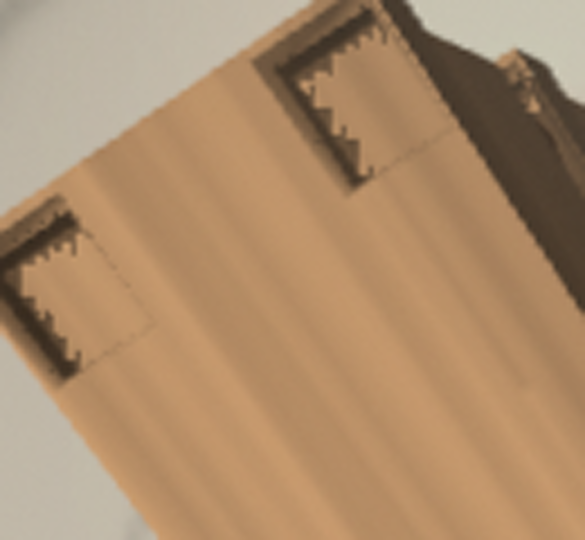

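View pics/w3b.png

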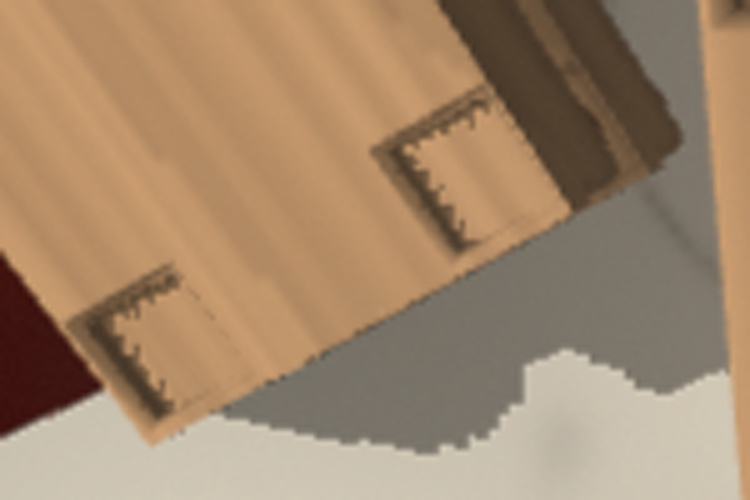

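```bash
python3 - <<'E'
from h import *
st=status.sense()
c=cam("wrist")
B=lambda p:(np.array(p,float)+.5)/5-.5+[85,135]
A=lambda p:(np.array(p,float)+.5)/4.5-.5
L=[(-85,50,0,0,B((152,444))),(-85,-50,0,0,B((570,212))),
(-70,-36,1,1,B((375,150))),(-70,-36,1,-1,B((488,85))),(-70,-36,-1,1,B((462,258))),
(-70,36,1,1,B((70,325))),(-70,36,1,-1,B((172,265))),
(70,-36,1,1,A((255,62))),(70,-36,-1,1,A((355,190))),(70,-36,-1,-1,A((455,127))),
(70,36,-1,1,A((62,383))),(70,36,1,-1,A((60,195))),(70,36,-1,-1,A((157,325)))]
def f(p):
    Rz=Ro.from_euler('z',p[2],degrees=True).as_matrix()
    P=np.array([[a+s*p[3],b+q*p[3],90] for a,b,s,q,_ in L])
    return (proj(c,P@Rz.T+[p[0],p[1],0])-np.array([l[4] for l in L])).ravel()
s=least_squares(f,[610,30,41,12],loss='soft_l1');print(s.x.round(2),s.fun.reshape(-1,2).round(1).tolist());print(fmt(c['st']))
E
```

```text
[611.5   28.62  40.5   12.25] [[0.2, -0.1], [1.3, -0.2], [0.2, -0.4], [-0.6, 0.3], [-1.8, 0.7], [0.2, -0.7], [0.1, -0.3], [1.3, -0.1], [-1.0, 0.8], [-0.1, -0.4], [-0.6, 0.7], [0.9, 0.3], [-0.2, -0.6]]
t 4.90 tcp [ 591.8 -180.6  227.9] rot [-1.7997e+02  8.0000e-02  1.2820e+01] F [-0.6  0.2 -6.1] gap 28.0
```

The wrist view shows all four recesses of the tier's lid, with its near corners at (115,224) and (199,177). The fit puts the tier at about (611,29) with yaw 40.5°. I'll translate first, then turn.

```bash
python3 -m crank '{"slide":[[0.005,-0.015,0],[0.01,-0.03,0],[0.0105,-0.032,0],[0.0105,-0.032,0],[0.0105,-0.032,0],[0.01,-0.03,0],[0.006,-0.02,0],[0.003,-0.0087,0]],"twist":[0,0,0,0,0,0,0,0]}' && python3 -m crank '{"slide":[[0,0,0],[0,0,0],[0,0,0],[0,0,0],[0,0,0],[0,0,0],[0,0,0],[0,0,0]],"twist":[-0.04,-0.08,-0.1,-0.1,-0.08,-0.05,-0.032,0]}';  python3 - <<'E'
from h import *
go(611.3,28.8,200,40.5)
c=cam("wrist","w4"); print(fmt(c['st']))
go(611.3,28.8,200,40.5)
E
```

```text
time: 5.75
tool_pos: [611.7, 31.8, 228.8]
tcp_rot: [-180.0, -0.0, 13.0]
ft_force: [0.4, -1.1, -5.8]
finger_gap: 28.4
time: 6.55
tool_pos: [611.9, 28.7, 228.8]
tcp_rot: [180.0, 0.0, 40.5]
ft_force: [-1.2, -0.7, -5.6]
finger_gap: 28.1
t 6.55 tcp [611.9  28.7 228.8] rot [1.7999e+02 1.0000e-02 4.0470e+01] F [-1.2 -0.7 -5.6] gap 28.1
slide total (m, tool) [-0.0003 -0.0005  0.0288] twist rad -0.0005 j6 47.4
t 6.55 tcp [611.9  28.7 228.8] rot [1.7999e+02 1.0000e-02 4.0470e+01] F [-1.2 -0.7 -5.6] gap 28.1
t 6.60 tcp [611.9  28.8 228.8] rot [1.7999e+02 1.0000e-02 4.0410e+01] F [-0.3  0.4 -5. ] gap 28.5
slide total (m, tool) [-0.0004 -0.0004  0.0288] twist rad -0.0016 j6 47.5
```

View pics/w4.png

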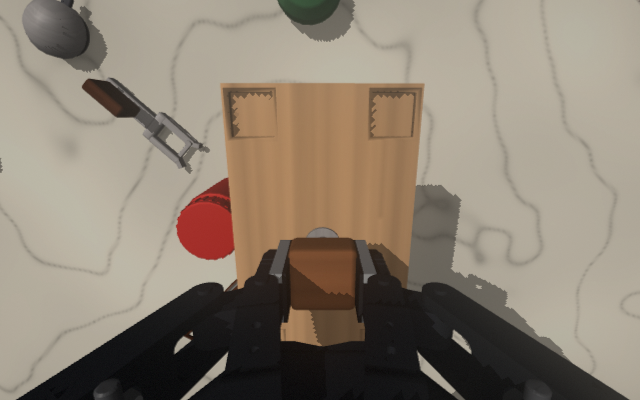

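```bash
python3 -m crank '{"slide":[[0,0,0.01],[0,0,0.015],[0,0,0.015],[0,0,0.012],[0,0,0.01],[0,0,0.006],[0,0,0],[0,0,0]],"twist":[0,0,0,0,0,0,0,0]}';  python3 - <<'E'
from h import *
print(fmt(status.sense()))
c=cam("side");d=cam("scene")
grid(c['img'],270,130,90,90,6,"s5")
grid(d['img'],270,170,100,90,6,"c5")
c=cam("wrist","w5")
E
```

```text
time: 7.4
tool_pos: [612.3, 29.4, 161.2]
tcp_rot: [180.0, -0.0, 40.5]
ft_force: [-0.4, 1.1, -6.6]
finger_gap: 28.4
t 7.40 tcp [612.3  29.4 161.2] rot [ 1.7998e+02 -2.0000e-02  4.0500e+01] F [-0.4  1.1 -6.6] gap 28.4
```

View pics/s5.png

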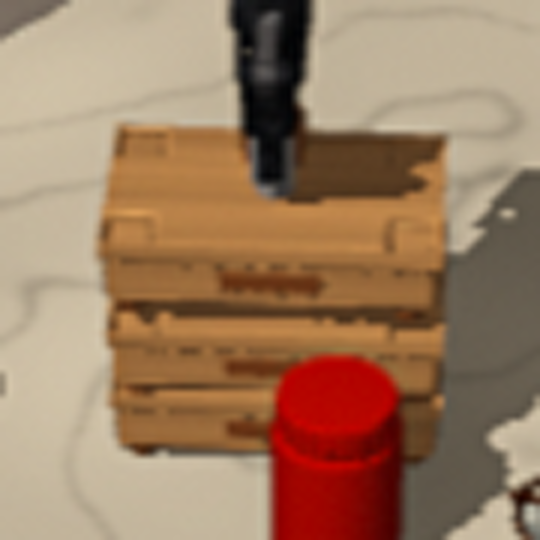

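View pics/c5.png

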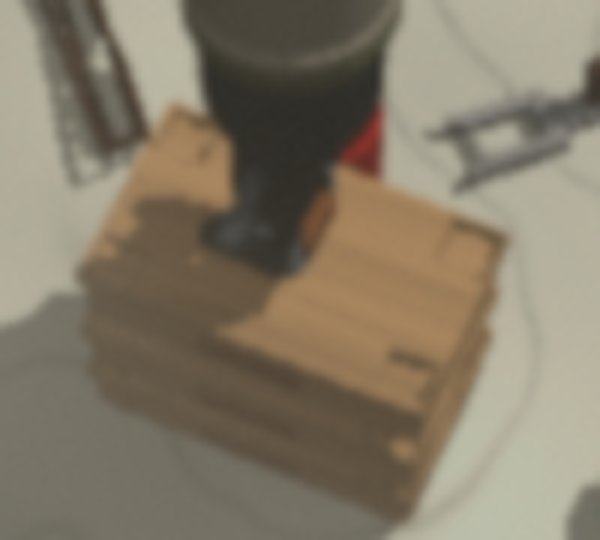

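View pics/w5.png

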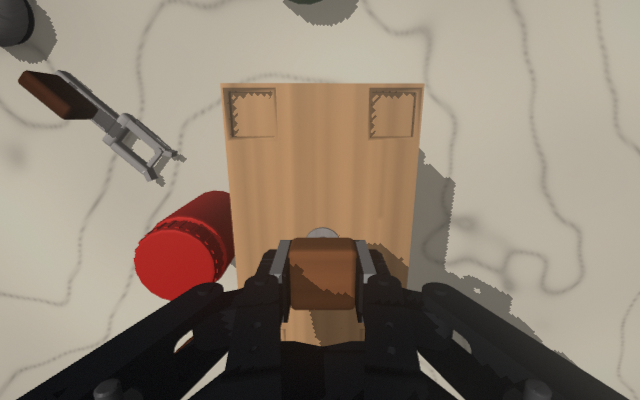

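```bash
python3 - <<'E'
from h import *
si=cam("side");sc=cam("scene")
for nm,c,o in (("side",si,(270,130)),("scene",sc,(270,170))):
  for x in ([611.4,28.8,40.5,90],[611.4,28.8,40.5,146]):
    Rz=Ro.from_euler('z',x[2],degrees=True).as_matrix()
    P=np.array([[a*85,b*50,0] for a,b in((-1,-1),(-1,1),(1,1),(1,-1))])
    print(nm,x,((proj(c,P@Rz.T+[x[0],x[1],x[3]])-o+.5)*6-.5).round(0).tolist())
E
```

```text
side [611.4, 28.8, 40.5, 90] [[445.0, 221.0], [440.0, 343.0], [101.0, 331.0], [121.0, 209.0]]
side [611.4, 28.8, 40.5, 146] [[448.0, 134.0], [443.0, 255.0], [96.0, 243.0], [117.0, 123.0]]
scene [611.4, 28.8, 40.5, 90] [[78.0, 329.0], [172.0, 160.0], [500.0, 290.0], [415.0, 469.0]]
scene [611.4, 28.8, 40.5, 146] [[69.0, 273.0], [167.0, 99.0], [507.0, 232.0], [419.0, 416.0]]
```

```bash
python3 - <<'E'
import cv2
from h import *
a=cv2.imread("pics/side0.png")[150:220,270:360];b=cv2.imread("pics/scene0.png")[180:270,270:370]
cv2.imwrite("pics/s0z.png",cv2.resize(a,None,fx=8,fy=8,interpolation=cv2.INTER_CUBIC))
cv2.imwrite("pics/c0z.png",cv2.resize(b,None,fx=6,fy=6,interpolation=cv2.INTER_CUBIC))
c=cam("side");grid(c['img'],270,140,90,75,8,"s5z")
E
```

```text
(no output)
```

View pics/s0z.png

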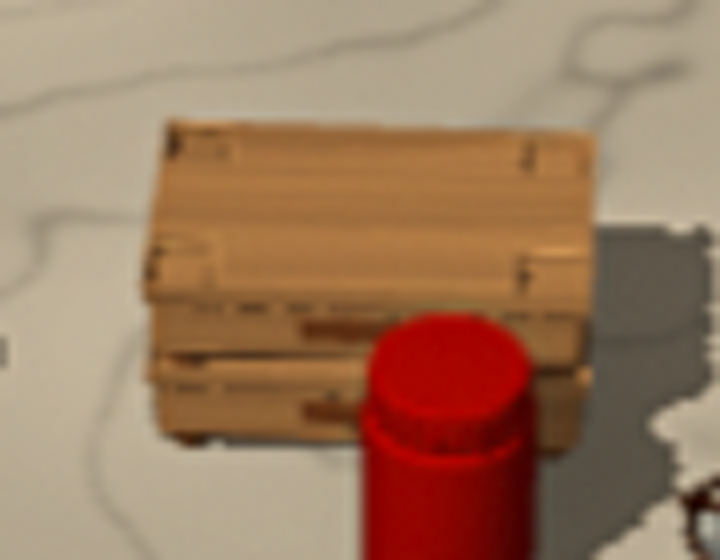

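View pics/c0z.png

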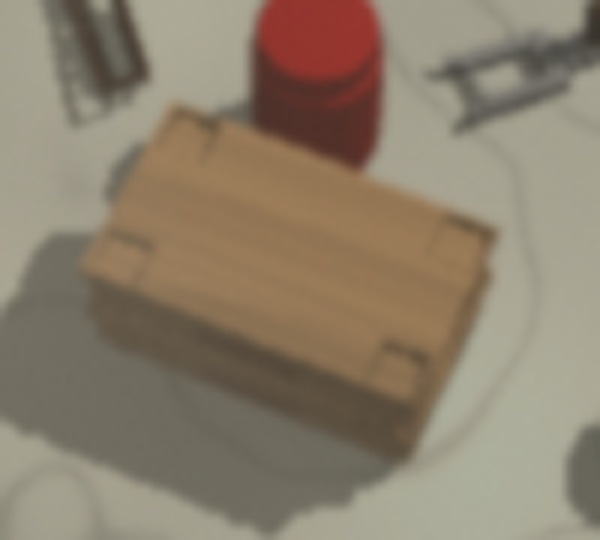

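View pics/s5z.png

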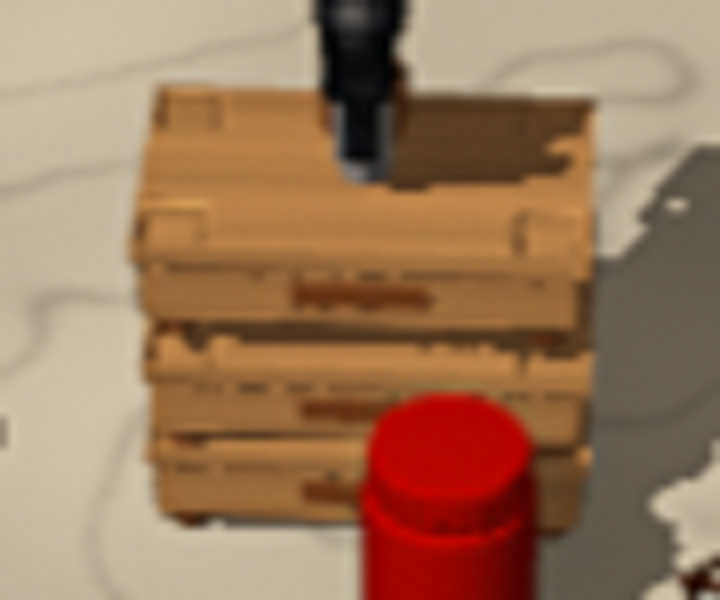

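```bash
python3 - <<'E'
from h import *
si=cam("side");sc=cam("scene")
S=lambda L,o:(np.array(L,float)+.5)/8-.5+o
C=lambda L,o:(np.array(L,float)+.5)/6-.5+o
P=np.array([[a*85,b*50,0.] for a,b in((-1,-1),(-1,1),(1,1),(1,-1))])
def F(c,z,uv):
  Q=P.copy();Q[:,2]=z; x,f=fit([(c,Q,uv)],[611,29,40.5]);print(x.round(1),f.round(1).tolist())
print('side tier');F(si,90,S([(596,132),(592,303),(145,292),(168,122)],[270,150]))
print('side box');F(si,146.5,S([(596,101),(592,268),(132,258),(157,87)],[270,140]))
# scene
print('scene tier');F(sc,90,C([(80,270),(173,103),(499,233),(413,400)],[270,180]))
print('scene box');F(sc,146.5,C([(78,275),(172,103),(508,235),(420,415)],[270,170]))
E
```

```text
side tier
[608.   28.9  41.3] [[0.2, 0.5], [0.4, -0.4], [-0.3, -0.5], [-0.3, 0.4]]
side box
[607.8  31.9  41.1] [[0.2, 0.3], [0.3, -0.3], [-0.3, -0.6], [-0.2, 0.6]]
scene tier
[611.4  28.9  40.5] [[-0.3, -0.1], [-0.2, -0.5], [0.1, -0.5], [0.3, 1.5]]
scene box
[613.2  29.7  40.4] [[-0.9, -0.1], [-0.3, -0.4], [0.5, -0.1], [0.5, 0.5]]
```

Comparing the box with the tier in the same cameras, the box sits about 1–2 mm too far along +x. I'll make a small correction, then lower in small steps while watching the force.

```bash
python3 -m crank '{"slide":[[-0.0012,0.0006,0],[0,0,0.002],[0,0,0.002],[0,0,0.002],[0,0,0.001],[0,0,0],[0,0,0]],"twist":[0,0,0,0,0,0,0]}'; python3 -m crank '{"slide":[[0,0,0.001],[0,0,0.001],[0,0,0]],"twist":[0,0,0]}';python3 -m crank '{"slide":[[0,0,0.001],[0,0,0.001],[0,0,0]],"twist":[0,0,0]}'
```

```text
time: 8.5
tool_pos: [611.5, 28.1, 153.8]
tcp_rot: [-180.0, -0.0, 40.5]
ft_force: [-0.0, -0.0, -5.1]
finger_gap: 28.4
time: 8.8
tool_pos: [611.4, 28.2, 151.6]
tcp_rot: [-180.0, 0.0, 40.5]
ft_force: [0.7, -0.4, -5.5]
finger_gap: 28.4
time: 9.1
tool_pos: [611.3, 28.1, 149.6]
tcp_rot: [-180.0, 0.0, 40.5]
ft_force: [0.2, 0.1, -4.8]
finger_gap: 28.8
```

```bash
python3 -m crank '{"slide":[[0,0,0.001],[0,0,0.0005],[0,0,0]],"twist":[0,0,0]}'; python3 -m crank '{"slide":[[0,0,0.0005],[0,0,0.0005],[0,0,0]],"twist":[0,0,0]}';python3 -m crank '{"slide":[[0,0,0.0005],[0,0,0.0005],[0,0,0]],"twist":[0,0,0]}'
```

```text
time: 9.4
tool_pos: [611.5, 28.1, 148.3]
tcp_rot: [180.0, -0.0, 40.5]
ft_force: [0.0, -0.3, -5.9]
finger_gap: 28.4
time: 9.7
tool_pos: [611.6, 28.2, 148.1]
tcp_rot: [180.0, -0.0, 40.5]
ft_force: [-4.3, 0.6, 2.5]
finger_gap: 28.4
time: 10.0
tool_pos: [611.6, 28.2, 148.1]
tcp_rot: [180.0, -0.0, 40.5]
ft_force: [-8.6, -0.3, 9.5]
finger_gap: 28.5
```

Contact came at TCP z 148.1. That is exactly 84 mm above the grasp on the table, which is the seated height. I'll ease the side load, release, and look.

```bash
python3 -m crank '{"slide":[[-0.0004,-0.0003,-0.0004],[0,0,0],[0,0,0]],"twist":[0,0,0]}'; python3 -m crank '{"slide":[[0,0,0],[0,0,0],[0,0,0],[0,0,0],[0,0,0],[0,0,0]],"twist":[0,0,0,0,0,0]}' 0.3 ; python3 -m crank '{"slide":[[0,0,-0.005],[0,0,-0.015],[0,0,-0.03],[0,0,-0.03],[0,0,-0.02],[0,0,0]],"twist":[0,0,0,0,0,0]}' 0;  python3 - <<'E'
from h import *
c=cam("side");d=cam("scene");grid(c['img'],270,140,90,75,8,"s6z");grid(d['img'],270,170,100,90,6,"c6z")
c=cam("wrist","w6");print(fmt(c['st']))
E
```

```text
time: 10.3
tool_pos: [611.6, 28.2, 148.1]
tcp_rot: [179.9, -0.1, 40.5]
ft_force: [-4.8, -0.2, 6.7]
finger_gap: 28.4
time: 10.9
tool_pos: [611.0, 28.1, 146.6]
tcp_rot: [180.0, 0.0, 40.5]
ft_force: [-0.1, -0.8, -0.3]
finger_gap: 59.7
time: 11.5
tool_pos: [613.3, 28.0, 252.9]
tcp_rot: [179.7, -0.4, 40.5]
ft_force: [0.4, -0.4, 0.3]
finger_gap: 85.3
t 11.60 tcp [611.5  28.1 248. ] rot [ 1.7991e+02 -9.0000e-02  4.0500e+01] F [0.1 0.4 0.2] gap 85.5
```

View pics/s6z.png

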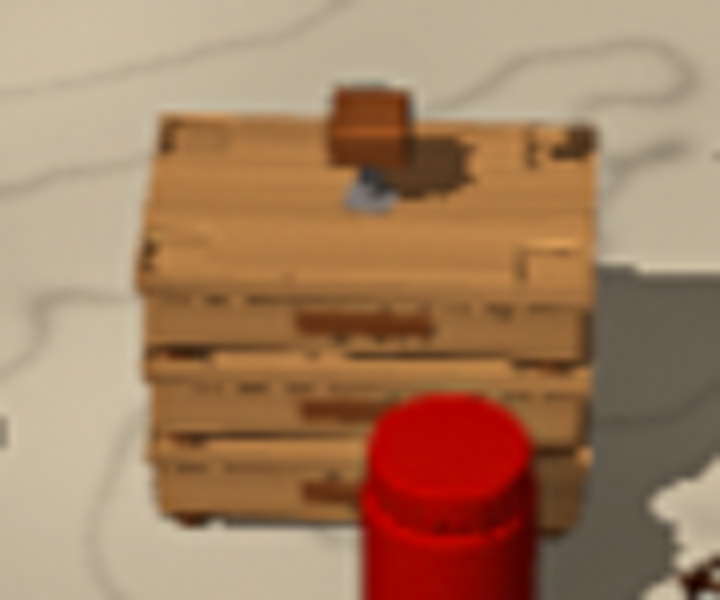

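View pics/w6.png

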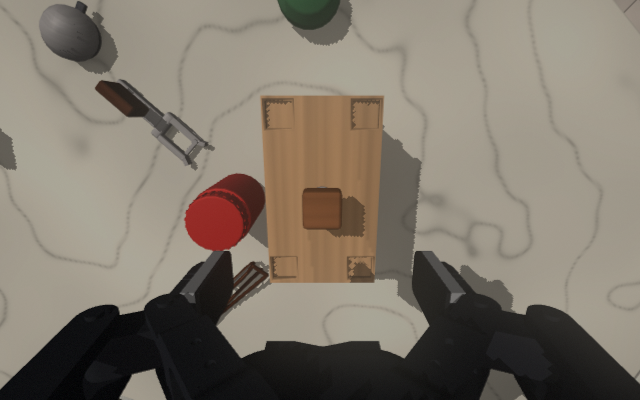

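Side view: all three boxes show the same gap, so the box looks seated. The wrist view shows it at (262..383, 96..283), and I'll check that by fitting x, y, z and yaw.

```bash
python3 - <<'E'
from h import *
c=cam("wrist")
a=cv2.imread("pics/w6.png")
cv2.imwrite("pics/w6a.png",cv2.resize(a[85:300,250:400],None,fx=2.7,fy=2.7,interpolation=cv2.INTER_CUBIC))
cv2.imwrite("pics/w6b.png",cv2.resize(a[60:180,80:230],None,fx=5,fy=5,interpolation=cv2.INTER_CUBIC))
E
```

```text
(no output)
```

View pics/w6a.png

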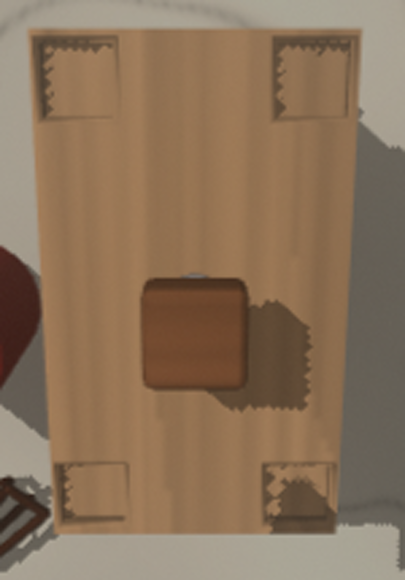

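View pics/w6b.png

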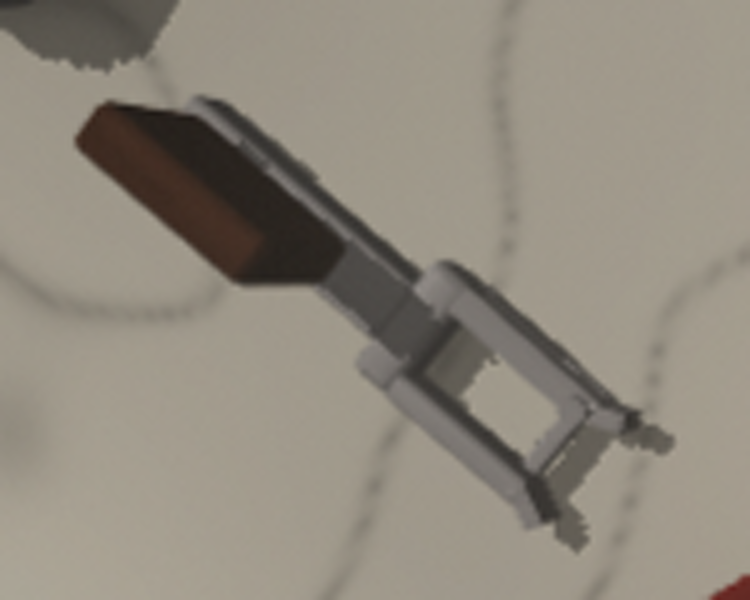

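```bash
python3 - <<'E'
from h import *
c=cam("wrist")
A=lambda L:(np.array(L,float)+.5)/2.7-.5+[250,85]
B=lambda L:(np.array(L,float)+.5)/5-.5+[80,60]
P=np.array([[a*85,b*50,0.] for a,b in((1,1),(1,-1),(-1,-1),(-1,1))])
print('box xyyawz',fit([(c,P,A([(28,29),(361,29),(336,533),(54,533)]))],[611,29,40.5,132]))
Q=P.copy();Q[:,2]=132
print('box xyyaw',fit([(c,Q,A([(28,29),(361,29),(336,533),(54,533)]))],[611,29,40.5]))
G=np.array([[22,7,46],[22,-7,46],[-22,-7,46],[-22,7,46.]])
print(fit([(c,G,B([(265,240),(237,281),(75,140),(107,102)]))],[534,252,-96]))
G=np.vstack([G,[[93,20,12],[93,-20,12]]])
print(fit([(c,G,B([(265,240),(237,281),(75,140),(107,102),(638,420),(535,525)]))],[534,252,-96]))
print(fmt(c['st']))
E
```

```text
box xyyawz (array([609.72718127,  28.83868279,  40.48219082, 128.95526923]), array([[-0.22611285,  0.04737268],
       [ 0.23437219, -0.03605451],
       [-0.31387859,  0.03412348],
       [ 0.30340994, -0.04760187]]))
box xyyaw (array([609.9678487 ,  29.02604558,  40.47869059]), array([[-0.98702879, -0.57902288],
       [ 1.01108109, -0.65599652],
       [ 0.22331925,  1.45690831],
       [-0.23883102,  1.36749228]]))
(array([531.75285727, 254.60145076, -94.06168492]), array([[ 2.49541757,  0.39317625],
       [ 0.65911038,  1.78720875],
       [-1.65681688, -0.18508331],
       [-0.7263765 , -2.69813866]]))
(array([532.05400713, 254.35350979, -93.74648849]), array([[ 2.87485015,  0.21698893],
       [ 1.09348675,  1.66532857],
       [-1.3400968 , -0.1397917 ],
       [-0.46982739, -2.70707112],
       [-0.65663178, -0.90532549],
       [ 0.06913148,  1.37170422]]))
t 11.70 tcp [610.4  28.1 245.7] rot [-1.7994e+02  7.0000e-02  4.0500e+01] F [-0.5  0.1  0.5] gap 85.5
```

The box height fits the seated value. Lid z comes out at about 129–132, against 138 if it were unseated. Next I go over the hook.

```bash
python3 -m crank '{"slide":[[0.012,-0.03,0],[0.016,-0.04,0],[0.016,-0.04,0],[0.016,-0.04,0],[0.014,-0.037,0],[0.0096,-0.026,0],[0.003,-0.01,0],[0,0,0]],"twist":[0,0,0,0,0,0,0,0]}'; python3 -m crank '{"slide":[[0,0,0.01],[0,0,0.01],[0,0,0.01],[0,0,0.01],[0,0,0.005],[0,0,0],[0,0,0],[0,0,0]],"twist":[-0.1,-0.14,-0.14,-0.14,-0.14,-0.1,-0.034,0]}'; python3 - <<'E'
from h import *
c=cam("wrist","w7");print(fmt(c['st']))
x=[532,254.3,-94]
Rz=Ro.from_euler('z',x[2],degrees=True).as_matrix()
G=np.array([[22,7,46],[22,-7,46],[-22,-7,46],[-22,7,46.]])
print(proj(c,G@Rz.T+[x[0],x[1],0]).round(1).tolist())
E
```

```text
time: 12.55
tool_pos: [531.0, 254.8, 245.6]
tcp_rot: [-180.0, 0.1, 40.6]
ft_force: [-1.0, -1.3, -1.2]
finger_gap: 85.3
time: 13.35
tool_pos: [532.4, 252.2, 201.1]
tcp_rot: [-180.0, 0.1, 85.9]
ft_force: [-0.3, -0.3, 0.2]
finger_gap: 85.6
t 13.35 tcp [532.4 252.2 201.1] rot [-1.7996e+02  5.0000e-02  8.5920e+01] F [-0.3 -0.3  0.2] gap 85.6
[[328.7, 206.0], [315.0, 206.0], [314.6, 163.3], [328.8, 163.2]]
```

View pics/w7.png

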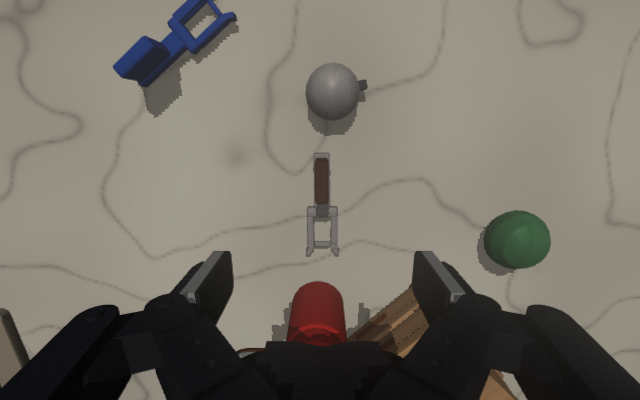

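```bash
python3 - <<'E'
import cv2
a=cv2.imread("pics/w7.png")
cv2.imwrite("pics/w7a.png",cv2.resize(a[145:265,280:370],None,fx=5,fy=5,interpolation=cv2.INTER_CUBIC))
E
```

```text
(no output)
```

View pics/w7a.png

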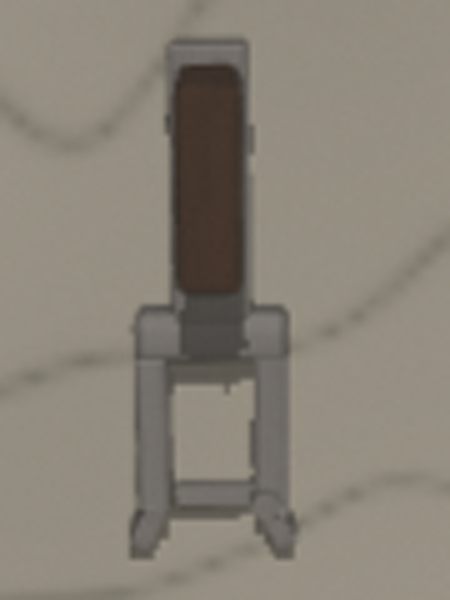

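```bash
python3 - <<'E'
from h import *
c=cam("wrist");B=lambda L:(np.array(L,float)+.5)/5-.5+[280,145]
G=np.array([[22,7,46],[22,-7,46],[-26,9,12],[-26,-9,12],[93,18,12],[93,-18,12.]])
print(fit([(c,G,B([(243,293),(175,293),(248,41),(168,41),(296,557),(131,557)]))],[534,252,-94]))
x,_=fit([(c,G[2:],B([(248,41),(168,41),(296,557),(131,557)]))],[534,252,-94]);print(x)
go(x[0],x[1],16,x[2])
E
```

```text
(array([531.64741719, 256.56059081, -93.72448352]), array([[ 0.08966575,  0.86237694],
       [ 0.01281794,  0.96599453],
       [ 0.25182419,  0.02912287],
       [-0.29865769,  0.16461611],
       [-1.64127034, -3.18006292],
       [ 1.25311817, -2.96949668]]))
[531.62950701 255.44656494 -93.6653179 ]
t 13.45 tcp [532.4 252.7 201.4] rot [-1.7998e+02  3.0000e-02  8.5840e+01] F [ 0.2 -0.5  1. ] gap 85.4
slide total (m, tool) [ 0.0028 -0.0009  0.1854] twist rad -0.0087 j6 24.6
```

Wrist view: the hook lies along the tool's x axis, with its grip at (316..328, 159..204) and lips at (306..339, 256). The fit gives grip (531.6, 256.4) and tool yaw 86.3°. Going down to grip it.

```bash
python3 -m crank '{"slide":[[0.002,-0.0004,0.02],[0.002,-0.0004,0.04],[0,0,0.04],[0,0,0.04],[0,0,0.025],[0,0,0.013],[0,0,0.007],[0,0,0]],"twist":[-0.008,0,0,0,0,0,0,0]}'; python3 -m crank '{"slide":[[0,0,0],[0,0,0],[0,0,0],[0,0,0],[0,0,0],[0,0,0],[0,0,0],[0,0,0]],"twist":[0,0,0,0,0,0,0,0]}' 1 70; python3 - <<'E'
from h import *
c=cam("wrist","w8");print(fmt(c['st']))
E
```

```text
time: 14.25
tool_pos: [531.7, 257.8, 16.7]
tcp_rot: [-180.0, 0.0, 86.4]
ft_force: [0.5, -0.2, 0.6]
finger_gap: 85.4
time: 15.05
tool_pos: [531.9, 258.2, 17.3]
tcp_rot: [179.9, -0.0, 86.5]
ft_force: [-0.6, -0.1, 5.7]
finger_gap: 12.9
t 15.05 tcp [531.9 258.2  17.3] rot [ 1.7995e+02 -3.0000e-02  8.6450e+01] F [-0.6 -0.1  5.7] gap 12.9
```

View pics/w8.png

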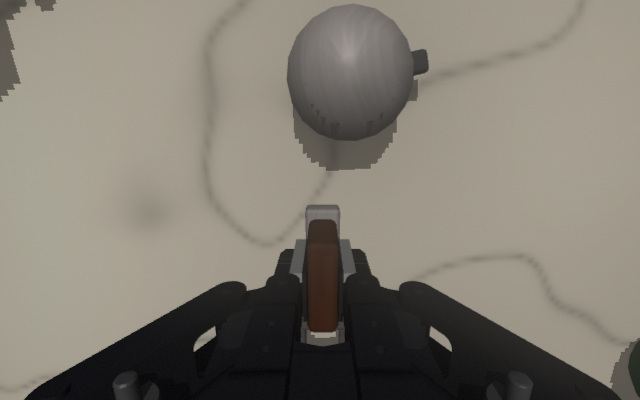

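```bash
python3 - <<'E'
from h import *
c=cam("wrist")
M=T(c['st'])
for uv,z in (((306,207.5),12),((340,207.5),12),((311,222),46),((334,222),46),((311,331),46),((334,331),46)):
    p=ray(c,uv,z); print(uv,z,(np.linalg.inv(M)@np.append(p,1))[:3].round(1))
E
python3 -m crank '{"slide":[[0,0,-0.002],[0,0,-0.006],[0,0,-0.01],[0,0,-0.02],[0,0,-0.03],[0,0,-0.04],[0,0,-0.04],[0,0,-0.025]],"twist":[0,0,0,0,0,0,0,0]}'; python3 -m crank '{"slide":[[0,0,-0.01],[0,0,0],[0,0,0]],"twist":[0,0,0]}'; python3 - <<'E'
from h import *
c=cam("wrist","w9");d=cam("side","s9"); grid(d['img'],200,130,200,150,4,"s9c");print(fmt(c['st']))
E
```

```text
(306, 207.5) 12 [24.9 -8.1  5.3]
(340, 207.5) 12 [24.8  9.2  5.3]
(311, 222) 46 [ 29.3  -4.3 -28.7]
(334, 222) 46 [ 29.3   4.9 -28.7]
(311, 331) 46 [-22.2  -4.8 -28.7]
(334, 331) 46 [-22.2   5.4 -28.7]
time: 15.95
tool_pos: [532.6, 258.4, 194.3]
tcp_rot: [179.8, -0.1, 86.4]
ft_force: [0.5, 1.0, -0.9]
finger_gap: 12.9
time: 16.25
tool_pos: [530.7, 257.6, 198.0]
tcp_rot: [-179.9, 0.1, 86.4]
ft_force: [-1.1, 0.2, -3.1]
finger_gap: 12.8
t 16.25 tcp [530.7 257.6 198. ] rot [-1.7988e+02  5.0000e-02  8.6450e+01] F [-1.1  0.2 -3.1] gap 12.8
```

View pics/w9.png

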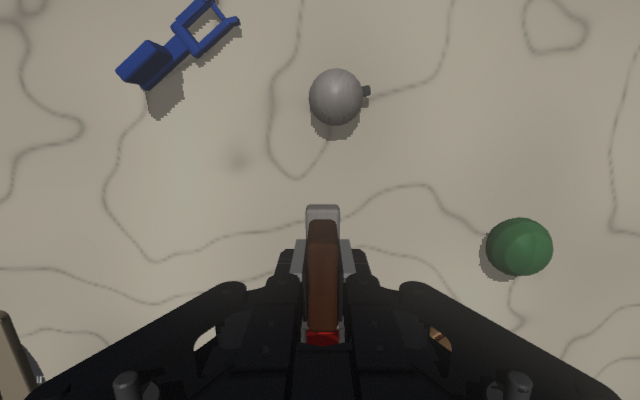

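View pics/s9c.png

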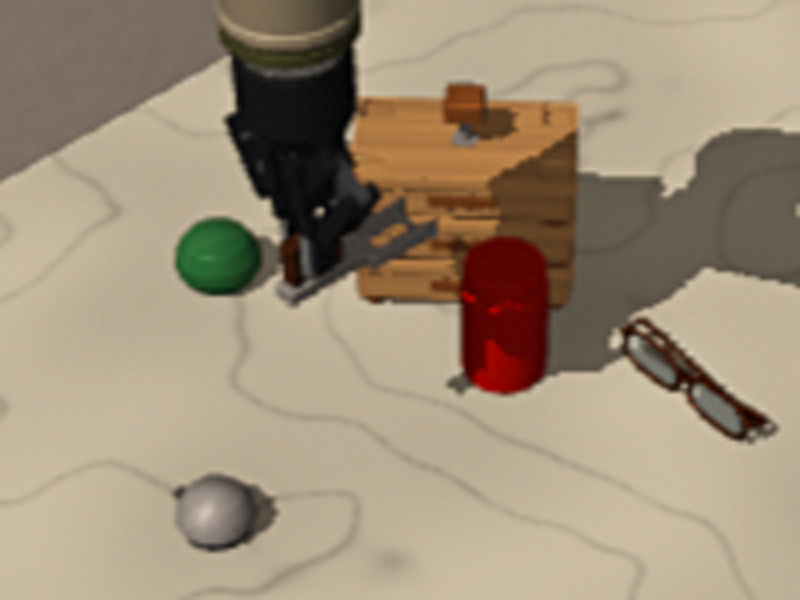

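The hook is held level, with its tail 25 mm behind the TCP, so the throat is about 54 mm ahead (tool −x). Moving to the far end of the tier to line up.

```bash
python3 -m crank '{"slide":[[-0.008,0.011,-0.01],[-0.018,0.024,-0.01],[-0.022,0.0295,0],[-0.024,0.032,0],[-0.024,0.032,0],[-0.02,0.0265,0],[-0.015,0.02,0],[-0.0068,0.0083,0]],"twist":[0,0,0,0,0,0,0,0]}'; python3 -m crank '{"slide":[[0,0,0],[0,0,0],[0,0,0],[0,0,0],[0,0,0],[0,0,0],[0,0,0],[0,0,0]],"twist":[0.06,0.12,0.14,0.14,0.14,0.12,0.08,0]}'; python3 - <<'E'
from h import *
c=cam("wrist","w10");d=cam("side","s10"); grid(d['img'],240,100,150,120,5,"s10c")
go(705.3,108.8,152,40.5)
E
```

```text
time: 17.15
tool_pos: [707.4, 105.9, 218.6]
tcp_rot: [-179.9, 0.1, 86.3]
ft_force: [0.5, -0.1, -2.5]
finger_gap: 12.8
time: 17.95
tool_pos: [705.6, 109.2, 219.4]
tcp_rot: [-180.0, 0.0, 40.6]
ft_force: [-1.1, 0.5, -1.6]
finger_gap: 13.1
t 18.05 tcp [705.7 109.1 219.5] rot [-1.7998e+02  2.0000e-02  4.0770e+01] F [-0.5 -1.  -1.7] gap 13.0
slide total (m, tool) [-0.0005 -0.      0.0675] twist rad 0.0047 j6 53.9
```

View pics/s10c.png

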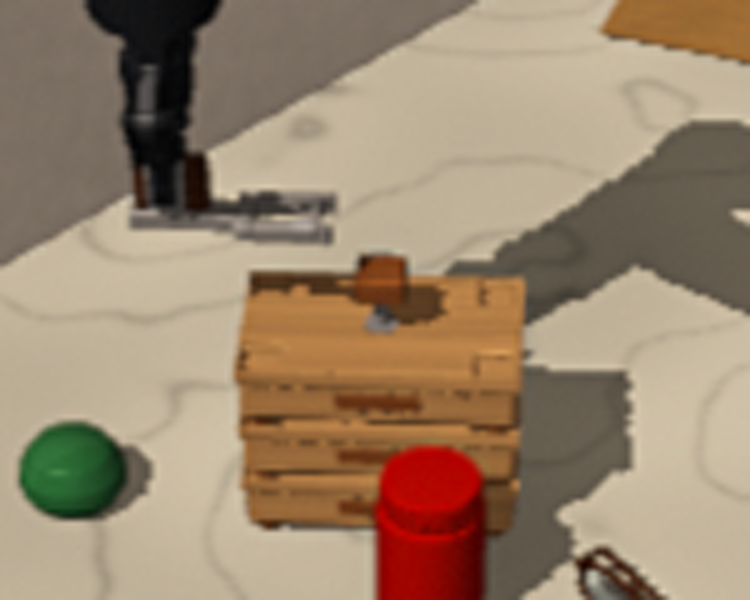

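```bash
python3 -m crank '{"slide":[[0,0,0.01],[0,0,0.018],[0,0,0.018],[0,0,0.012],[0,0,0.006],[0,0,0.003],[0,0,0],[0,0,0]],"twist":[0.003,0,0,0,0,0,0,0]}';python3 - <<'E'
from h import *
d=cam("side","s11"); grid(d['img'],250,130,120,90,6,"s11c");e=cam("scene");grid(e['img'],270,150,130,100,6,"c11c")
print(fmt(status.sense()))
E
```

```text
time: 18.85
tool_pos: [706.4, 109.1, 153.8]
tcp_rot: [179.9, -0.1, 40.4]
ft_force: [-0.6, -0.1, -2.3]
finger_gap: 12.9
t 18.95 tcp [706.5 109.1 153.9] rot [ 1.7994e+02 -8.0000e-02  4.0440e+01] F [ 0.5  0.6 -1.8] gap 12.7
```

View pics/s11c.png

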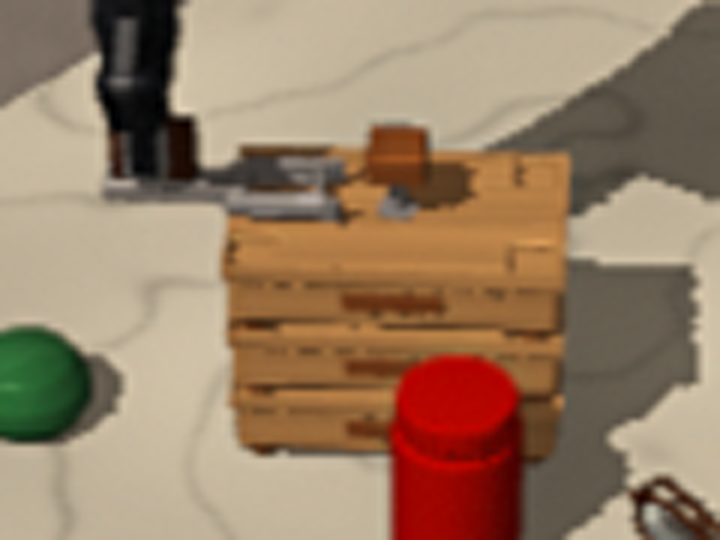

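View pics/c11c.png

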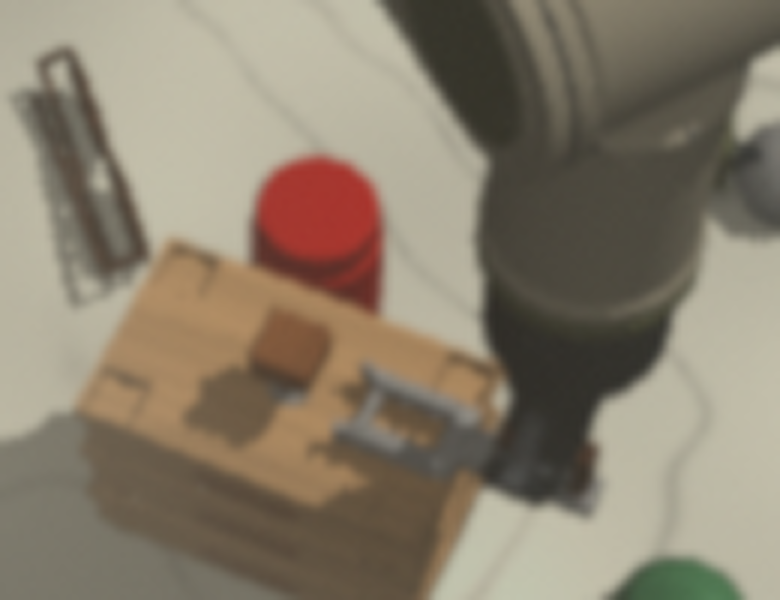

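```bash
python3 - <<'E'
from h import *
si=cam("side");sc=cam("scene")
S=lambda L:(np.array(L,float)+.5)/6-.5+[250,130]
C=lambda L:(np.array(L,float)+.5)/6-.5+[270,150]
P=np.array([[a*85,b*50,132.] for a,b in((-1,-1),(-1,1),(1,1),(1,-1))])
xs,f=fit([(si,P,S([(572,154),(567,283),(222,275),(241,147)]))],[611,29,40.5]);print(xs,f.round(1).tolist())
xc,f=fit([(sc,P[:3],C([(78,409),(172,238),(502,372)]))],[611,29,40.5]);print(xc,f.round(1).tolist())
def loc(x,p):
    return Ro.from_euler('z',-x[2],degrees=True).as_matrix()@(p-[x[0],x[1],132])
for uv in [(343,172),(341,213),(108,186)]: print('side',loc(xs,ray(si,S([uv])[0],149)).round(1))
for uv in [(368,368),(340,432)]: print('scene',loc(xc,ray(sc,C([uv])[0],149)).round(1))
K=np.array([[0,0,174.]])
for c,x,o in((si,xs,(250,130)),(sc,xc,(270,150))): print('knobtop/neck',[((proj(c,np.array([[x[0],x[1],z]]))-o+.5)*6-.5).round(0).tolist() for z in(174,132)])
E
```

```text
[607.56317784  29.62019543  41.10029001] [[-0.2, 0.8], [0.2, -0.4], [0.1, -0.7], [-0.0, 0.5]]
[613.45962282  28.96608072  40.13299175] [[-0.7, 0.1], [-0.1, -0.1], [1.0, -0.0]]
side [ 29.3 -10.7  17. ]
side [28.  22.9 17. ]
side [145.8   6.2  17. ]
scene [30.1 16.6 17. ]
scene [ 32.1 -18.   17. ]
knobtop/neck [[[400.0, 146.0]], [[400.0, 213.0]]]
knobtop/neck [[[291.0, 345.0]], [[291.0, 391.0]]]
```

The lips straddle the neck's line: scene view gives a mid-offset near −1 mm, side view about +6 mm depending on the assumed height, and kinematics about 0. Pushing in steps and watching the lateral force.

```bash
python3 -m crank '{"slide":[[-0.006,0,0.001],[-0.008,0,0.001],[-0.008,0,0],[-0.006,0,0],[-0.002,0,0],[0,0,0]],"twist":[0,0,0,0,0,0]}';python3 -m crank '{"slide":[[-0.003,0,0],[-0.003,0,0],[-0.003,0,0],[-0.001,0,0]],"twist":[0,0,0,0]}';python3 - <<'E'
from h import *
d=cam("side"); grid(d['img'],250,130,120,90,6,"s12c");e=cam("scene");grid(e['img'],270,150,130,100,6,"c12c")
print(fmt(status.sense()))
E
```

```text
time: 19.65
tool_pos: [682.9, 89.2, 150.9]
tcp_rot: [180.0, -0.0, 40.4]
ft_force: [0.2, 0.7, -2.3]
finger_gap: 13.2
time: 20.05
tool_pos: [675.6, 83.2, 150.9]
tcp_rot: [180.0, -0.0, 40.4]
ft_force: [1.9, 2.2, -2.3]
finger_gap: 13.2
t 20.15 tcp [675.6  83.1 150.9] rot [ 1.7998e+02 -3.0000e-02  4.0440e+01] F [ 3.6  1.8 -2. ] gap 12.8
```

View pics/s12c.png

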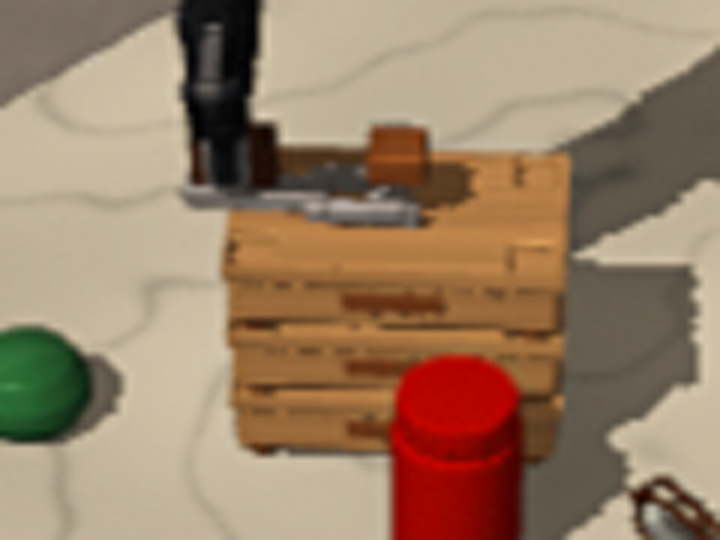

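View pics/c12c.png

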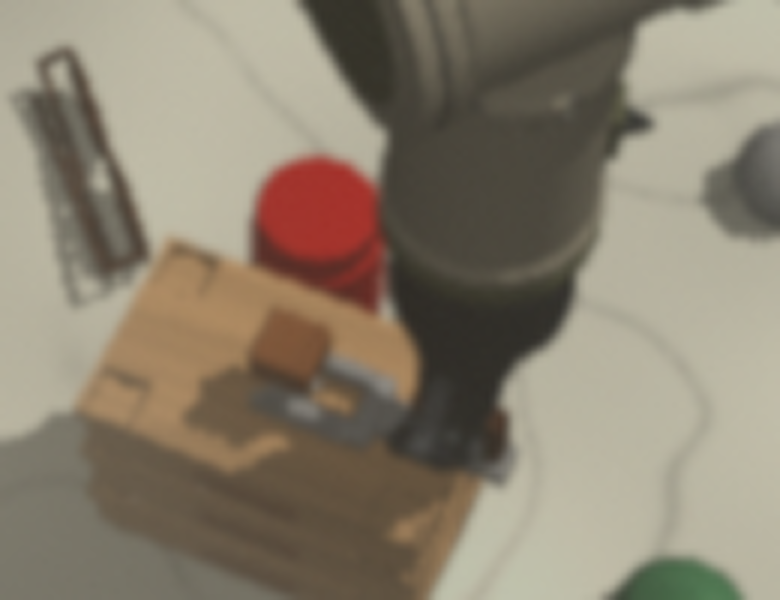

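The force reads about 4 N straight back along the push axis, so the neck is on the latch. Pushing on.

```bash
python3 -m crank '{"slide":[[-0.003,0,0],[-0.003,0,0],[-0.003,0,0],[0,0,0]],"twist":[0,0,0,0]}';python3 -m crank '{"slide":[[-0.003,0,0],[-0.003,0,0],[-0.003,0,0],[0,0,0]],"twist":[0,0,0,0]}';python3 -m crank '{"slide":[[-0.003,0,0],[-0.002,0,0],[-0.002,0,0],[0,0,0]],"twist":[0,0,0,0]}'
```

```text
time: 20.55
tool_pos: [668.2, 76.5, 150.6]
tcp_rot: [180.0, 0.0, 40.4]
ft_force: [2.2, -0.9, -2.2]
finger_gap: 12.7
time: 20.95
tool_pos: [661.1, 70.7, 150.5]
tcp_rot: [-180.0, 0.1, 40.4]
ft_force: [0.2, -2.8, -2.1]
finger_gap: 12.8
time: 21.35
tool_pos: [656.0, 66.9, 150.5]
tcp_rot: [-180.0, 0.0, 40.4]
ft_force: [0.3, -0.6, -1.9]
finger_gap: 12.9
```

```bash
python3 -m crank '{"slide":[[-0.001,0,0],[-0.001,0,0],[-0.001,0,0],[0,0,0]],"twist":[0,0,0,0]}';python3 -m crank '{"slide":[[-0.001,0,0],[-0.001,0,0],[0,0,0]],"twist":[0,0,0]}';python3 -m crank '{"slide":[[-0.0005,0,0],[-0.0005,0,0],[0,0,0]],"twist":[0,0,0]}'
```

```text
time: 21.75
tool_pos: [654.0, 64.9, 150.7]
tcp_rot: [-180.0, 0.0, 40.4]
ft_force: [0.2, 0.2, -1.1]
finger_gap: 12.6
time: 22.05
tool_pos: [652.8, 63.8, 150.9]
tcp_rot: [180.0, -0.0, 40.4]
ft_force: [1.7, 1.6, -3.1]
finger_gap: 12.8
time: 22.35
tool_pos: [651.9, 63.0, 150.8]
tcp_rot: [180.0, -0.0, 40.4]
ft_force: [2.7, 2.8, -2.2]
finger_gap: 12.9
```

```bash
python3 -m crank '{"slide":[[-0.001,0,0],[0,0,0]],"twist":[0,0]}';python3 -m crank '{"slide":[[-0.001,0,0],[0,0,0],[0,0,0]],"twist":[0,0,0]}'; python3 - <<'E'
from h import *
d=cam("side"); grid(d['img'],250,130,120,90,6,"s13c");e=cam("scene");grid(e['img'],270,150,130,100,6,"c13c");c=cam("wrist","w13")
print(fmt(status.sense()))
E
```

```text
time: 22.55
tool_pos: [651.5, 62.7, 151.0]
tcp_rot: [180.0, -0.1, 40.4]
ft_force: [3.7, 3.9, -2.8]
finger_gap: 12.9
time: 22.85
tool_pos: [651.3, 62.6, 151.2]
tcp_rot: [180.0, -0.2, 40.5]
ft_force: [5.6, 5.2, -3.8]
finger_gap: 12.7
t 23.00 tcp [651.3  62.6 151.2] rot [ 1.7996e+02 -1.6000e-01  4.0460e+01] F [ 5.3  5.1 -4.8] gap 12.9
```

View pics/s13c.png

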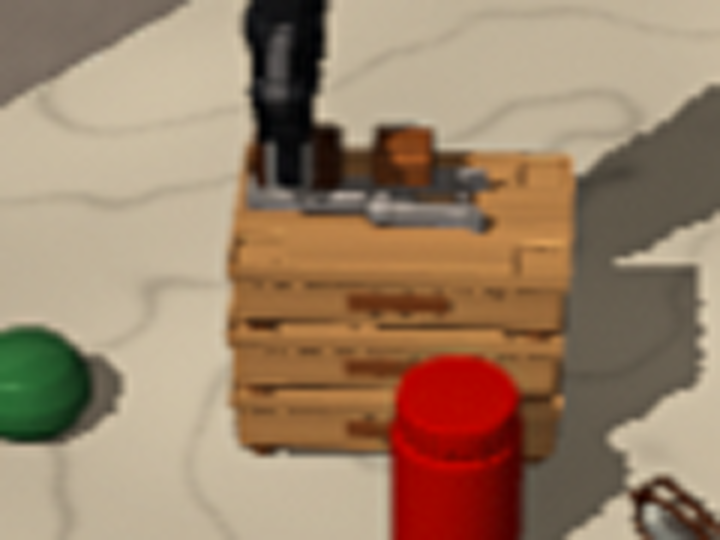

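View pics/c13c.png

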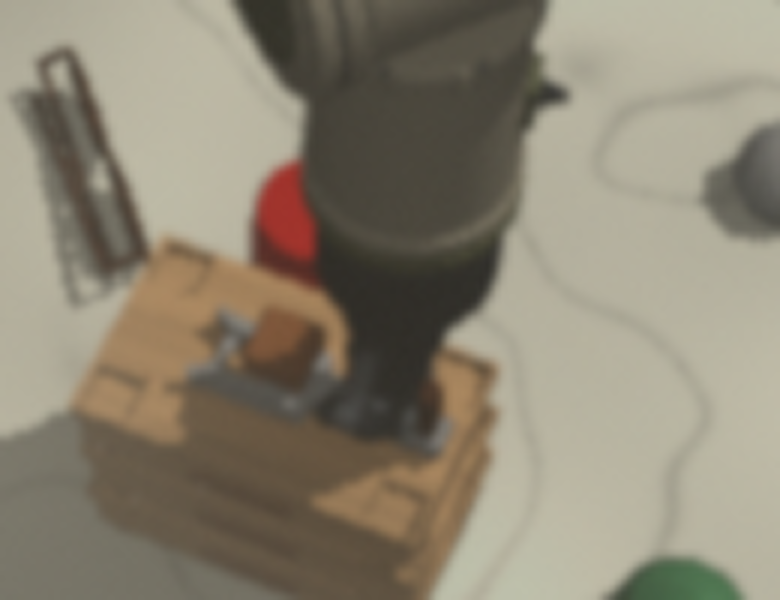

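The scene view shows the latch bar across the mouth behind the knob, around (232,350), and the neck has met the throat's end wall at about 7 N. I'll relax the push, lower the hook onto the lid, and check.

```bash
python3 -m crank '{"slide":[[0.001,0,0],[0.001,0,0],[0,0,0.001],[0,0,0]],"twist":[0,0,0,0]}';python3 -m crank '{"slide":[[0,0,0.0005],[0,0,0.0005],[0,0,0]],"twist":[0,0,0]}';python3 -m crank '{"slide":[[0,0,0.0005],[0,0,0]],"twist":[0,0]}'
```

```text
time: 23.4
tool_pos: [651.7, 62.8, 149.6]
tcp_rot: [180.0, 0.0, 40.4]
ft_force: [1.3, 1.2, -1.3]
finger_gap: 12.7
time: 23.7
tool_pos: [651.8, 62.8, 149.3]
tcp_rot: [180.0, 0.0, 40.4]
ft_force: [-2.4, 0.4, 3.9]
finger_gap: 13.2
time: 23.9
tool_pos: [651.8, 62.8, 149.3]
tcp_rot: [180.0, -0.0, 40.4]
ft_force: [-5.1, -0.2, 8.9]
finger_gap: 12.9
```

```bash
python3 -m crank '{"slide":[[0,0,-0.0005],[0,0,0]],"twist":[0,0]}';python3 -m crank '{"slide":[[0,0,0],[0,0,0],[0,0,0],[0,0,0],[0,0,0]],"twist":[0,0,0,0,0]}' 0.4; python3 -m crank '{"slide":[[0,0,-0.005],[0,0,-0.015],[0,0,-0.03],[0,0,-0.04],[0,0,-0.03],[0,0,-0.01],[0,0,0],[0,0,0]],"twist":[0,0,0,0,0,0,0,0]}'; python3 - <<'E'
from h import *
d=cam("side"); grid(d['img'],250,130,120,90,6,"s14c");e=cam("scene");grid(e['img'],270,150,130,100,6,"c14c");c=cam("wrist","w14");print(fmt(c['st']))
E
```

```text
time: 24.1
tool_pos: [651.8, 62.8, 149.3]
tcp_rot: [180.0, -0.0, 40.4]
ft_force: [-2.4, -0.8, 6.1]
finger_gap: 12.9
time: 24.6
tool_pos: [651.8, 63.0, 148.5]
tcp_rot: [-180.0, 0.0, 40.4]
ft_force: [-0.0, 0.8, 0.8]
finger_gap: 51.4
time: 25.4
tool_pos: [651.5, 63.0, 277.7]
tcp_rot: [-180.0, 0.1, 40.4]
ft_force: [0.1, -0.1, -0.3]
finger_gap: 51.4
t 25.50 tcp [650.9  63.  276.2] rot [-1.7986e+02  1.6000e-01  4.0440e+01] F [-1.1  0.5 -0.6] gap 51.0
```

View pics/s14c.png

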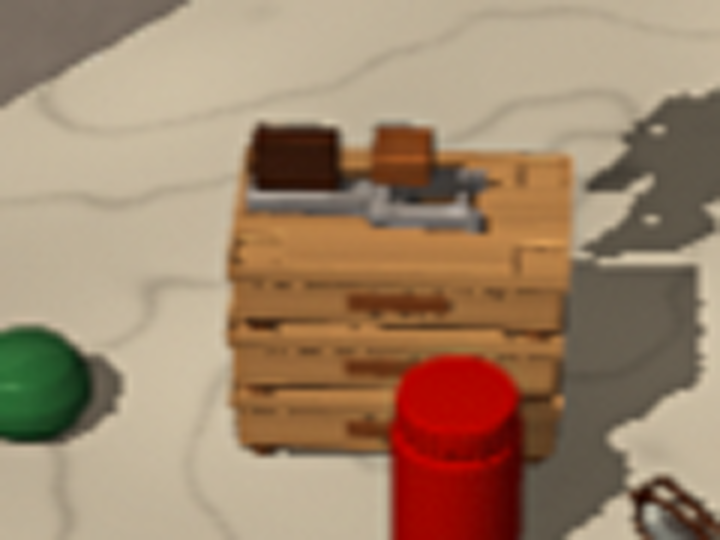

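View pics/w14.png

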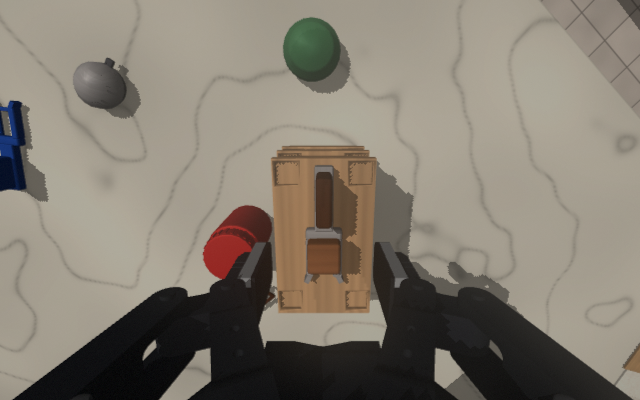

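The hook lies flat on the lid along its length, its wooden grip over the lid, with the knob at (323,257) in the wrist view. Now a better view of the latch from the mouth side.

```bash
python3 -m crank '{"slide":[[-0.015,0,0],[-0.03,0,0],[-0.03,0,0],[-0.03,0,0],[-0.025,0,0],[-0.01,0,0],[0,0,0],[0,0,0]],"twist":[0,0,0,0,0,0,0,0]}' 0; python3 - <<'E'
from h import *
c=cam("wrist","w15");print(fmt(c['st']))
e=cam("scene");grid(e['img'],270,150,130,100,6,"c15c")
x=[610,28,40.45]
Rz=Ro.from_euler('z',x[2],degrees=True).as_matrix()
p=proj(c,np.array([[-30,0,140],[-85,50,132],[85,-50,132]])@Rz.T+[x[0],x[1],0]);print(p)
u,v=p[0].astype(int)
a=cv2.resize(c['img'][max(0,v-90):v+60,max(0,u-70):u+70,::-1],None,fx=4,fy=4,interpolation=cv2.INTER_CUBIC);cv2.imwrite("pics/w15c.png",a)
E
```

```text
time: 26.35
tool_pos: [545.6, -27.4, 278.3]
tcp_rot: [-180.0, -0.0, 40.4]
ft_force: [-0.3, -0.3, 0.7]
finger_gap: 85.1
t 26.35 tcp [545.6 -27.4 278.3] rot [-1.7997e+02 -1.0000e-02  4.0430e+01] F [-0.3 -0.3  0.7] gap 85.1
[[322.38770185 132.15306889]
 [271.41382113 189.23535562]
 [382.91534309 -11.33233665]]
```

View pics/w15c.png

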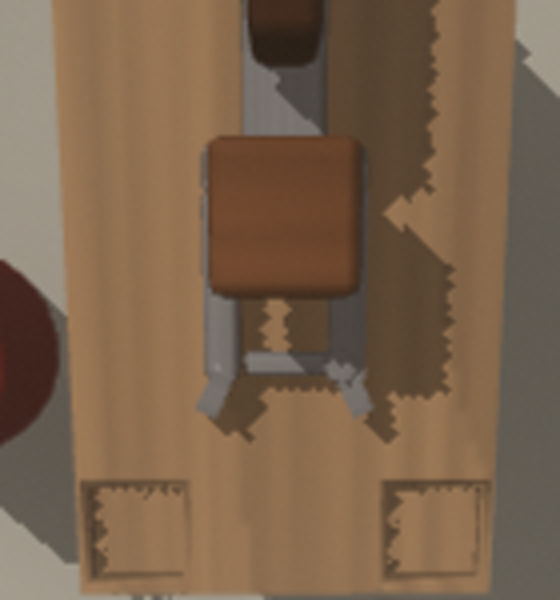

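View pics/c15c.png

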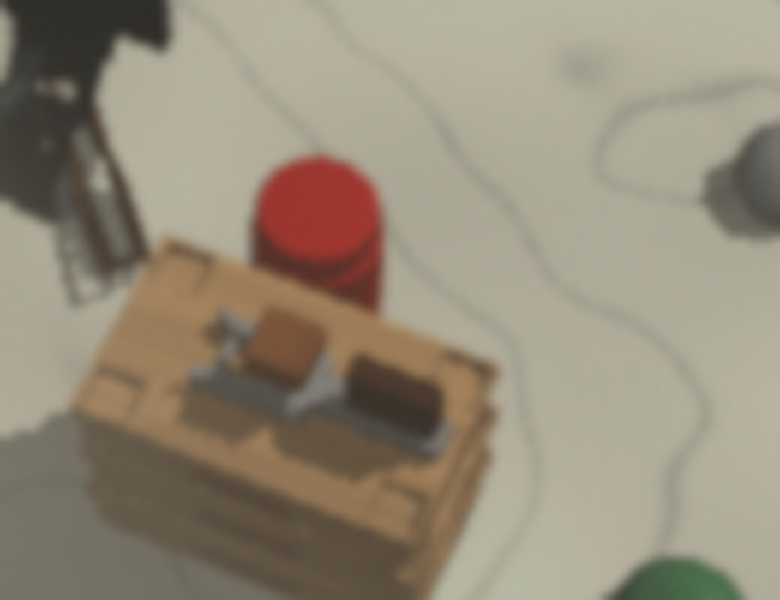

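View pics/w15.png

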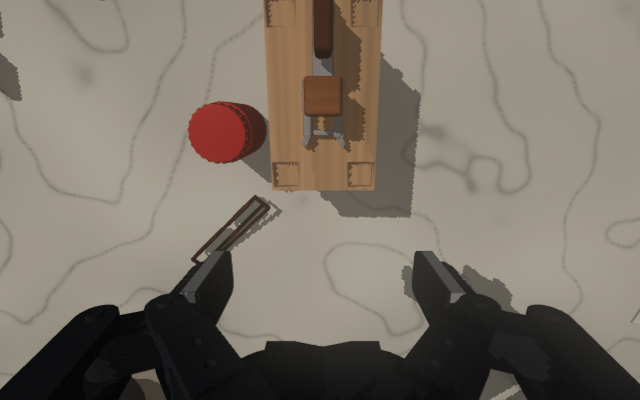

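Latch bar shut straight across the mouth behind the neck. I'll check whether the 7 N push shifted the box within its play, using the lid end edges in w14.

```bash
python3 - <<'E'
import cv2
a=cv2.imread("pics/w14.png")
cv2.imwrite("pics/w14c.png",cv2.resize(a[138:198,262:387],None,fx=6,fy=6,interpolation=cv2.INTER_CUBIC))
E
```

```text
(no output)
```

View pics/w14c.png

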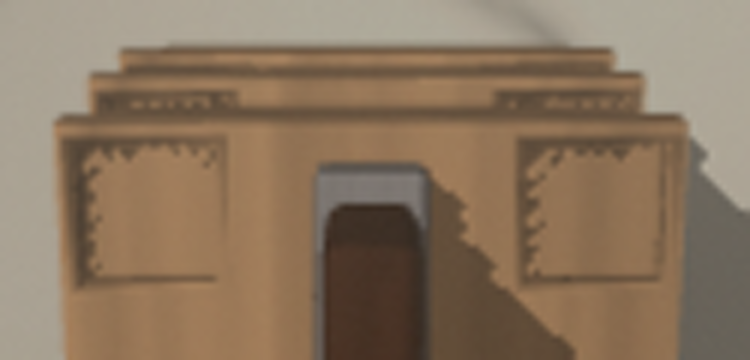

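```bash
python3 - <<'E'
from h import *
c=cam("wrist"); s=viewer.snapshot("wrist")
st=dict(tool_pos=np.array([650.9,63,276.2]),tcp_rot=np.array([-179.86,.16,40.44]))
M=np.linalg.inv(T(st)@s["hand_eye"]); c['R'],c['t']=M[:3,:3],M[:3,3]
R=Ro.from_euler('z',-40.45,degrees=True).as_matrix()
for z,v,ul,ur in((132,118,55,686),(90,73,90,644),(48,49,120,614)):
    for u in(ul,ur):
        p=ray(c,((u+.5)/6-.5+262,(v+.5)/6-.5+138),z); print(z,(R@(p-[610.5,28.5,0])).round(1))
E
```

```text
132 [ 84.2  49.5 132. ]
132 [ 84.2 -49.7 132. ]
90 [86.4 50.1 90. ]
90 [ 86.4 -49.1  90. ]
48 [86.4 50.3 48. ]
48 [ 86.3 -49.1  48. ]
```

```bash
python3 - <<'E'
from bench import hand_in, status
s=status.sense();print(s['time'],s['ft_force'])
print(hand_in())
E
```

```text
26.55 [-0.79373592  0.54936431  0.16070512]
the job is handed in; nothing more can be done
None
```

The box is on the tier with its feet in the recesses, and the snap hook is latched on the neck. The job was handed in at 26.6 s with the gripper open and clear of everything.

- **Box:** I gripped it by the knob and lowered it in steps of 0.5–2 mm. It touched down 84 mm above where I gripped it on the table, which is the seated height (it would be about 90 mm if unseated). When the hook later came down on the lid, the contact height also put the lid at about 132 mm, so the box was still seated after the push.
- **Hook:** I pushed it along the lid's length, met the latch at about 4 N, and went on to the end wall at about 7 N. It was then lowered onto the lid and released. The last wrist picture shows the latch bar shut across the mouth behind the neck. The hook is flat and in line with the lid, its grip over the lid.
- **Bystanders:** the tin, bell, paperweight and glasses sat at the same places as before in the pictures I compared. I checked these by eye, not by measurement.

**Checks that disagreed or were off:**
- **Box offset:** the hook push slid the box about 2 mm along the tier, to the limit of the feet's play. I left it there, because the height still reads seated.
- **Side camera:** it disagreed with the other cameras by 3–6 mm on some fits. I relied on the wrist and scene views and the contact forces instead.

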